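# Unclamp a tested drive module and pack it into the parts tray

## Task

The drive module on the sloping test fixture has been tested: throw the toggle clamp's red handle right over so that the clamp arm swings up clear, leave it open, and lift the module out of its nest. Pack it into the blue tray: slide the power-supply block and the three chokes there up together towards the far end to make room, then set the module down gently in the freed space at the near end, flat on the tray's floor with its heat sink up and its long side along the block, and let go. All the other parts stay flat in the tray, and the things lying about the bench are left alone.

Things in the scene. Friction and masses are not known exactly. Their poses are not given: they have to be found in the camera images.
- nest (a point): Test fixture: grey wedge console, 142 x 216 mm, fixed; its bed slopes 30 deg sideways, low edge to the robot's left. Point: middle of the nest floor, under the module. x runs up the slope, y level to the clamp (away from the robot), z square out of the bed. White ledges round the module (x +-43.5, y +-64.5 mm) rise 10 mm, 1.5 mm play all round, so it must be drawn out along z. Bed plate: x +-80, y -80 to 150, z -6 mm.
- module_mid (a point): Drive module, about 0.42 kg; point: its centre, half-way up. Aluminium base with green board 76 (x) x 120 (y) x 22 mm high, on it a dark finned heat sink 40 (x) x 96 (y) x 34 mm high: 56 mm in all. z up; in the nest its axes are parallel to the nest's. Lift it by the heat sink's long sides, 40 mm apart, up-slope and down-slope: fingers square to the bed. Unclamped, it may slide 1.5 mm down the slope.
- clamp_arm (a joint): Angle (rad) of the clamp's steel arm: 0 clamped, arm level with the bed; 1.6 fully open, arm upright. The toggle locks it: only the handle opens it, and it then stays where it is left. It reads 0.25, 0.42, 0.62, 0.83, 1.08, 1.41 when the handle leans 0.6, 0.8, 1.0, 1.2, 1.4, 1.6.
- clamp_pivot (a point): Hinge of the clamp arm, axes as the nest's, at y = 90, z = 78 mm from the nest. The arm, 13 mm wide, reaches 88 mm from here towards the module, its rubber foot pressing on the heat sink 77 mm from here. The clamp stands on a dark block, nest y 72 to 130, x +-24 mm, 17 mm high. Fully open, the arm's end is at nest z = 166 and its foot points over the module, to nest y = 64 mm.
- handle_grip (a point): On the axis of the clamp's red handle, a round grip 18 mm thick, from 44 mm below to 30 mm beyond this point; its z runs along the handle. Clamped, it stands along the nest's z. Throw it over towards the nest's +y, then down, 1.65 rad in all. This point runs, nest (y, z) mm at lean rad: (112,171) 0, (126,170) .2, (141,164) .4, (156,153) .6, (170,139) .8, (180,122) 1, (187,103) 1.2, (190,82) 1.4, (183,51) 1.65.
- handle_end (a point): Free end of the red handle, 30 mm beyond handle_grip on its axis. The handle goes over centre in its first 0.1 rad: stiff, 10 to 15 N at handle_grip, and short of it springs back. After that it is light, and the arm rises as it goes; it ends against a stop.
- tray_floor (a point): Blue open tray, fixed to the bench; point: middle of its floor's upper face, 4 mm above the bench. Inside 181 (x) x 128 (y) mm; walls 4 mm thick, 22 mm high above this floor. x points to its far end, where the chokes are; the module's space is at the near end (-x). With the other parts pushed up against the far wall, 84 mm of length is free for the module's 76 mm.
- supply_mid (a point): Power-supply block in the tray, dark grey, white plate on top, 58 (x) x 120 (y) x 22 mm high, about 0.3 kg, loose; point: its centre. It has slid into the module's space, leaving only 62 to 72 mm there. Sliding it and the chokes takes 2 to 6 N; with all of them up against the far wall its centre is at x = 22.5 mm from tray_floor.
- choke0_mid (a point): Potted choke, a brown disc 39 mm in diameter, 22 mm high, 0.09 kg, loose in the tray between the block and the far wall; point: its centre.
- choke1_mid (a point): The second, middle choke, alike; point: its centre.
- choke2_mid (a point): The third choke, alike; point: its centre.
- driver_cup: Bystander: black cup with four screwdrivers, 76 mm wide, about 165 mm high; origin under its middle.
- multimeter: Bystander: orange handheld meter lying flat, 85 x 175 x 47 mm; origin under its middle.
- marker: Bystander: white and blue marker pen lying along its x, 125 mm long, 20 mm high; origin under its middle.
- bowl: Bystander: clear plastic bowl, 110 mm wide, 50 mm high; origin under its middle.
- spool: Bystander: metal spool standing, 62 mm wide, 47 mm high; origin under its middle.
- bit_box: Bystander: clear box of drill bits in pink foam, 90 x 120 mm, 71 mm high with the bits; origin under its middle.
Mind the look-alikes: they are no part of the job. What is shaped like the part that bears choke2_mid but turquoise is not meant.

How it is judged:
On the way, in this order (a step that is already met when the one before it is completed fails the run):
1. the clamp is thrown open, its arm up clear of the module (value of joint clamp_arm above 1.3 rad), for 0.2 s.
2. the module is lifted out of its nest (z of module_mid in the frame of nest above 0.055 m), for 0.1 s.
At the end, for the whole second after the job is handed in: The module lies at rest flat on the tray's floor at the near end, heat sink up (tilt under 0.05 rad, height within 3 mm), its long side along the block (within 0.1 rad), released; the block and the three chokes lie flat on the tray's floor beyond it; the clamp is still open (arm above 1.2 rad) (x of module_mid in the frame of tray_floor between -0.058 and -0.038 m and y of module_mid in the frame of tray_floor between -0.008 and 0.008 m and z of module_mid in the frame of tray_floor between 0.024 and 0.0315 m and angle between module_mid's own z axis and vertical below 0.05 rad and z of supply_mid in the frame of tray_floor between 0.007 and 0.0145 m and angle between each of supply_mid, choke0_mid, choke1_mid, choke2_mid's own z axis and vertical below 0.06 rad and x of supply_mid in the frame of tray_floor between -0.012 and 0.08 m and z of choke0_mid in the frame of tray_floor between 0.007 and 0.0145 m and x of choke0_mid in the frame of tray_floor between -0.012 and 0.08 m and z of choke1_mid in the frame of tray_floor between 0.007 and 0.0145 m and x of choke1_mid in the frame of tray_floor between -0.012 and 0.08 m and z of choke2_mid in the frame of tray_floor between 0.007 and 0.0145 m and x of choke2_mid in the frame of tray_floor between -0.012 and 0.08 m and angle between the y axis of module_mid and the y axis of tray_floor, either way round below 0.1 rad and value of joint clamp_arm above 1.2 rad and linear speed of each of module, supply below 0.02 m/s); the robot touches nothing.
It fails at once if one of the things lying about the bench is disturbed (moved more than 20 mm) (distance of any of driver_cup, multimeter, marker, bowl, spool, bit_box from where it was at the start of the episode above 0.02 m).
It fails at once if the module is let fall (more than about 15 mm) (contact force between module and anything else below 0.05 N and linear speed of module above 0.55 m/s).
It also fails if it takes over 72 s, if anything falls off the work surface, if the arm or the gripper's body presses on something with over 40 N, if the wrist force passes 120 N, or if a joint passes its speed limit or range.

## Robot

A 6-joint arm with a two-finger parallel gripper is mounted at the origin on the work surface. World frame = base frame: x ahead of the robot, y to its left, z up, the work surface at z = 0. Lengths are in m, angles in rad, forces in N, time in s.
With the tool pointing down it reaches from about 0.35 to 0.975 m from the base axis. Payload 4.9 kg.
Tool frame: the origin (TCP) lies midway between the tips of the shut fingers; the grasp point (between the pads) lies 19 mm behind it; x points along the fingers, y is the direction in which the jaws open and shut, and the axes are right-handed (so a half turn about x gives the same grasp; the last joint's range is limited). The gripper opens to 85 mm and grips with 20 to 120 N. Pads are 22 mm wide; open, the fingers measure 114 mm over their backs; the gripper's body (76 mm by 85 mm) begins 54 mm behind the grasp point. The pads swing forward as they close: fully open they stand 13 mm farther back than shut.
Start: joints at [-1.444, 0.053, 1.613, -0, 1.476, -0.119], TCP at [0.152, -0.606, 0.231] pointing down, gripper open.
Joint ranges: [-3.01, 3.01], [-1.01, 2.22], [0.06, 2.58], [-1.02, 4.17], [0.09, 2.62], [-3.14, 3.14]. Speed limits (rad/s): [2.57, 2.57, 3.14, 3.14, 3.14, 3.14].

## Interface

Orientations are given as a unit quaternion [w, x, y, z].
In Python, from plant import manip gives the robot as it stands.
- The arm moves only by the tool send_rows, never from a script. Its argument "motion" is a list that holds one entry, the list of rows, each a list of 6 numbers: the shift along the world's x, y, z in cm, then the turn, a rotation vector about the world's x, y, z in rad. A call has 1 to 12 rows; each row shifts and turns the commanded pose from where the row before left it; what a row does not reach is not made up. A row lasts 1/12 s, in which the tool goes at most 41.7 mm and 7.16 degrees, less where a joint would pass 70% of its speed; a pose out of reach is approached as far as the arm can. A call with a gripper value outside its range is refused whole. "fingers" is the closure, from 0 (fully open) to 1 (shut), set as the call begins (left out, the last holds). The fingers move at their own pace and stop on an object; the grip force is fixed at half the most. Time passes only in rows, so rows that do not move let the fingers close. It gives the time, the measured TCP pose, the force and the opening at its end, in the units of the state.
- manip.state(): the state, without advancing time (a new reading comes with each control period).
- manip.grab_frame(name): name is "side" or "top"; returns the picture (384x512x3 uint8, red, green, blue); there is no depth.
- manip.calibration(name): a dict with "mtx" (3x3 intrinsics, pixels), "cam_to_world" (4x4, takes a point from camera to world coordinates). Camera axes: x right, y up, looking along -z (the intrinsics and any distortion apply to the point x, -y, -z); pixel columns grow to the right and rows downward; lengths in m; the calibration is good to about 2 mm. A picture is of the moment at which its call begins. calibration takes no time and is no camera call.
- manip.job_done(): hands the job in, once; it reports no verdict.
Trained networks look in the newest picture that a camera, given by its name, has taken for a name from the list of things; names that differ only in an ending like _2 or _b are one class to them, and where a whole thing is asked for, a point or a joint stands for the part that bears it (a point fixed in the world has none). Each returns a list of dicts, best first, with "confidence" (0 to 1); they miss things now and then, are a little off and sometimes report something else, mostly with a low value. They report only what shows in the picture. A call takes as long as a camera call. They do not tell look-alikes from the thing itself.
- manip.boxes_of(query, camera): "centre" ([x, y, z] in m, in the coordinates of the camera as it stood for that picture, good to about 4 mm: the middle of the surface that is visible of it).
- manip.trace(query, camera): "region" (384x512 bool, what is visible of it).
- manip.landmark_of(query, camera): "centre" ([x, y, z] in m, in the coordinates of the camera as it stood for that picture, good to about 4 mm: a listed point, or the origin of a listed thing).
The state is a dict: "time": time; "joint_pos": joint angles; "joint_vel": joint speeds; "joint_efforts": joint torques, N m; "tool_pos": TCP position; "tool_rot": TCP orientation; "contact_force": force on the tool from outside, world axes, zero at the start; "ft_torque": the same for the moment, N m; "gripper_width": opening from 0.0 (shut) to 1.0 (fully open).
Only numpy, scipy, OpenCV 4.12 (cv2) and the standard library are available. Lean on these libraries where they do the work, as an engineer would, in place of code of your own. Each camera call takes 0.05 s, during which the arm holds its last target.

## Working session

There is one attempt and no reset: what is moved stays moved. The work goes in short steps, Python scripts to look and compute and a tool call to move; the robot and the scene stay as the last step left them, time stands still between calls to the robot, and variables do not carry over. Pictures are saved under pics/ and viewed, and the job is handed in when it is done.

Besides the shell and the picture viewer there is one more tool, called after "Call:" as a command line: name --argument value ..., lists and objects as JSON in quotes. send_rows: Moves the arm, as the interface text tells. Its arguments: {"type":"object","properties":{"motion":{"type":"array","items":{"type":"array","items":{"type":"array","items":{"type":"number"}}}},"fingers":{"type":"number"}},"required":["motion"]}

```bash
ls; mkdir -p pics; cat > h.py <<'E'
import numpy as np, cv2
from plant import manip
from scipy.spatial.transform import Rotation as R
def w(cam,p):
    T=np.array(manip.calibration(cam)["cam_to_world"]);return T[:3,:3]@np.array(p)+T[:3,3]
def proj(cam,P):
    c=manip.calibration(cam);T=np.linalg.inv(np.array(c["cam_to_world"]));q=T[:3,:3]@np.array(P)+T[:3,3]
    u=np.array(c["mtx"])@np.array([q[0],-q[1],-q[2]]);return u[:2]/u[2]
def save(cam,name):
    im=manip.grab_frame(cam);cv2.imwrite(f"pics/{name}.png",cv2.resize(im[:,:,::-1],(800,600),interpolation=cv2.INTER_CUBIC));return im
E
python3 - <<'E'
from h import *
s=manip.state();print(s)
for c in("side","top"):
    save(c,c+"0");k=manip.calibration(c);print(k["mtx"],np.round(k["cam_to_world"],3))
    for q in["nest","module_mid","clamp_pivot","handle_grip","handle_end","tray_floor","supply_mid","choke0_mid","choke1_mid","choke2_mid"]:
        print(c,q,[(np.round(w(c,d["centre"]),4),round(d["confidence"],2)) for d in manip.landmark_of(q,c)[:3]])
E
```

```text
pics
{'time': 0.0, 'joint_pos': array([-1.44403223e+00,  5.33442495e-02,  1.61431144e+00, -2.65001236e-05,
        1.47599865e+00, -1.19029600e-01]), 'joint_vel': array([0.00017009, 0.0001676 , 0.00034224, 0.00103142, 0.00041374,
       0.00129472]), 'joint_efforts': array([-6.26592828e-04, -3.93684661e+01, -3.70175707e+01, -2.31008635e-04,
        7.21408142e-03, -8.10651045e-06]), 'tool_pos': array([ 0.15197382, -0.60559116,  0.23006042]), 'tool_rot': array([-0.08595458, -0.70176093, -0.08741233,  0.70178522]), 'contact_force': array([ 0.23746213, -0.37048747,  0.08078409]), 'ft_torque': array([-0.03586196, -0.02573254, -0.03473934]), 'gripper_width': 1.0029786172311517}
[[445.41097627   0.         260.45376731]
 [  0.         445.41097627 188.32605734]
 [  0.           0.           1.        ]] [[ 1.     0.002 -0.006  0.537]
 [-0.006  0.72  -0.694 -0.912]
 [ 0.003  0.694  0.72   1.098]
 [ 0.     0.     0.     1.   ]]
side nest []
side module_mid [(array([0.5036, 0.2362, 0.1001]), 0.96)]
side clamp_pivot [(array([0.5907, 0.2515, 0.1487]), 0.92)]
side handle_grip [(array([ 0.748 , -
[... 1148 characters left out ...]
0.49)]
top clamp_pivot [(array([0.5933, 0.2562, 0.1441]), 0.62)]
top handle_grip [(array([0.6241, 0.2946, 0.2253]), 0.52), (array([0.5159, 0.5073, 0.0006]), 0.32)]
top handle_end [(array([0.6285, 0.3082, 0.2486]), 0.65), (array([ 7.496e-01, -2.223e-01, -6.000e-04]), 0.61), (array([ 0.5611, -0.4805, -0.0018]), 0.24)]
top tray_floor [(array([ 0.5174, -0.1542,  0.0041]), 0.91)]
top supply_mid [(array([ 0.5283, -0.1536,  0.014 ]), 0.79)]
top choke0_mid [(array([ 0.593 , -0.1929,  0.0161]), 0.63)]
top choke1_mid [(array([ 0.5913, -0.1522,  0.0112]), 0.6)]
top choke2_mid [(array([ 0.662, -0.283,  0.01 ]), 0.6), (array([ 0.5886, -0.1072,  0.0123]), 0.55), (array([ 0.5109, -0.0262,  0.0064]), 0.47)]
```

View pics/side0.png

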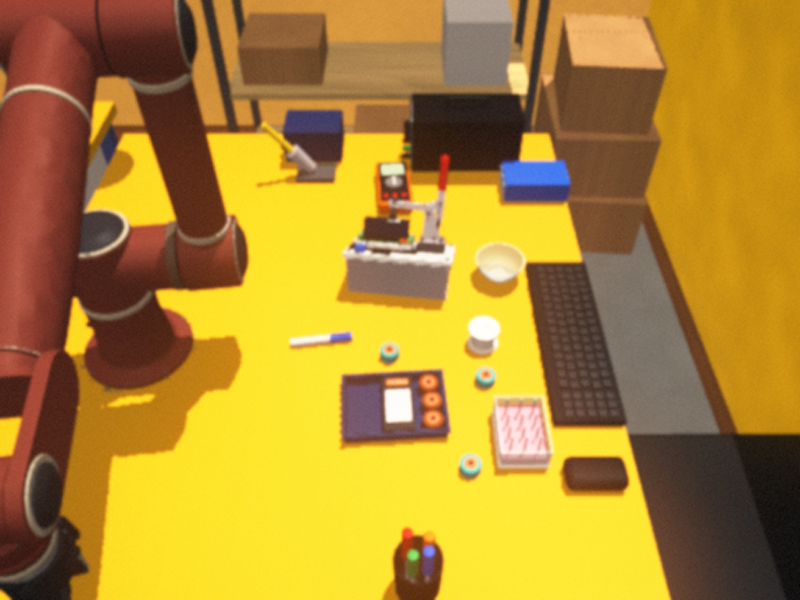

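View pics/top0.png

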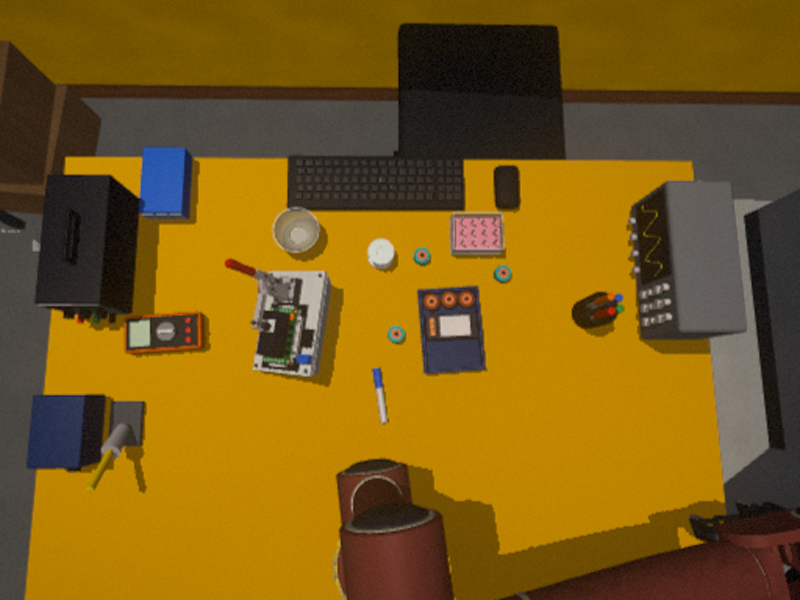

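The side view shows the fixture at about (400,260), red handle at (443,172), tray at (395,405), and the turquoise look-alikes around the tray. The top view shows the fixture at (290,322) and the tray at (452,330), with the block and three brown chokes up-tray. Next I'll fit the poses.

```bash
cat > fit.py <<'E'
from h import *
from scipy.optimize import least_squares
qs={"nest":(0,0,0),"module_mid":(0,0,28),"clamp_pivot":(0,90,78),"handle_grip":(0,112,171),"handle_end":(0,112,201)}
def RN(yaw):
    y=np.array([np.cos(yaw),np.sin(yaw),0]);h=np.array([np.sin(yaw),-np.cos(yaw),0]);
    x=h*np.cos(np.pi/6)+np.array([0,0,.5]);return np.stack([x,y,np.cross(x,y)],1)
obs=[]
for i in range(2):
  for c in("side","top"):
    manip.grab_frame(c)
    for q,l in qs.items():
        for d in manip.landmark_of(q,c)[:3]:
            p=w(c,d["centre"])
            pr=np.array([.505,.228,.078])+RN(-.1)@np.array(l)/1000
            if np.linalg.norm(p-pr)<.03: obs.append((q,np.array(l)/1000,p))
f=lambda v:np.concatenate([(v[:3]+RN(v[3])@l-p) for q,l,p in obs])
r=least_squares(f,[.5,.228,.078,-.1],loss="soft_l1",f_scale=.004)
print(r.x,len(obs))
for (q,l,p) in obs: print(q,np.round((p-r.x[:3]-RN(r.x[3])@l)*1000,1))
np.save("nest.npy",r.x)
E
python3 fit.py
python3 - <<'E'
from h import *
for c in("top","side"):
    for q in["tray_floor","supply_mid"]:
        im=manip.grab_frame(c)
        for d in manip.trace(q,c)[:1]:
            m=d["region"].astype(np.uint8);print(c,q,m.sum(),d["confidence"])
            cs,_=cv2.findContours(m,0,1);cc=max(cs,key=cv2.contourArea);r=cv2.minAreaRect(cc);print(r)
            v=im.copy();cv2.drawContours(v,cs,-1,(255,0,0),1)
            x,y=map(int,r[0]);v=v[max(0,y-75):y+75,max(0,x-100):x+100]
            cv2.imwrite(f"pics/tr_{c}_{q}.png",cv2.resize(v[:,:,::-1],None,fx=4,fy=4,interpolation=cv2.INTER_CUBIC))
E
```

```text
[ 0.50181725  0.2241744   0.07790056 -0.13960406] 17
module_mid [-2.6 -2.4 -1.8]
clamp_pivot [-6.  -0.1  0.8]
handle_grip [ 1.3 -0.6  0.8]
handle_end [3.  0.9 2.9]
nest [ 1.  -0.9 -0.9]
clamp_pivot [-4.2  2.5  2. ]
handle_grip [2.2 3.4 0.7]
handle_end [ 0.9 -1.3 -1.6]
module_mid [-2.4 -2.8 -2.6]
clamp_pivot [-6.3  0.3  0.3]
handle_grip [-1.2 -4.7  0.3]
handle_end [1.3 2.  0.9]
nest [-0.3 -1.2 -2.2]
module_mid [2.  1.7 2.7]
clamp_pivot [1.7 0.6 0.1]
handle_grip [ 3.1  1.2 -0.6]
handle_end [ 0.9  0.5 -1.6]
top tray_floor 1187 0.6
((288.5326843261719, 210.74740600585938), (54.0948371887207, 39.35124206542969), 85.48600769042969)
top supply_mid 2015 0.62
((172.22637939453125, 203.35882568359375), (65.58595275878906, 67.66968536376953), 7.85331392288208)
side tray_floor 1965 0.61
((251.82742309570312, 259.583740234375), (45.88309860229492, 68.53966522216797), 85.91438293457031)
side supply_mid 701 0.58
((255.0, 258.0), (34.0, 22.0), 90.0)
```

```bash
cat > ov.py <<'E'
from h import *
from fit2 import *
E
cat > draw.py <<'E'
from h import *
def RN(yaw):
    y=np.array([np.cos(yaw),np.sin(yaw),0]);h=np.array([np.sin(yaw),-np.cos(yaw),0]);
    x=h*np.cos(np.pi/6)+np.array([0,0,.5]);return np.stack([x,y,np.cross(x,y)],1)
def rz(a): return R.from_euler("z",a).as_matrix()
def box(x0,x1,y0,y1,z):return np.array([(x0,y0,z),(x1,y0,z),(x1,y1,z),(x0,y1,z)])/1000
def ov(cam,im,items,c,name,half=(50,37),k=8):
    u,v=int(c[0])-half[0],int(c[1])-half[1]
    cr=cv2.resize(im[v:v+2*half[1],u:u+2*half[0],::-1],None,fx=k,fy=k,interpolation=cv2.INTER_CUBIC)
    for P,col in items:
        q=np.array([(proj(cam,p)-[u,v]+.5)*k for p in P]).astype(np.int32)
        cv2.polylines(cr,[q.reshape(-1,1,2)],True,col,1)
    cv2.imwrite(f"pics/{name}.png",cr)
def nestitems(n):
    M=RN(n[3]);t=lambda B:B@M.T+n[:3]
    return [(t(box(-38,38,-60,60,22)),(0,255,0)),(t(box(-20,20,-48,48,56)),(0,255,255)),(t(box(-80,80,-80,150,-6)),(255,0,255)),(t(box(-43.5,43.5,-64.5,64.5,10)),(255,255,0)),
     (t(np.array([(0,112,127),(0,112,201)])/1000),(255,0,0)),(t(np.array([(0,90,78),(0,2,78)])/1000),(255,0,0))]
def trayitems(tr,sup=None):
    M=rz(tr[2]);o=np.array([tr[0],tr[1],.004]);t=lambda B:B@M.T+o
    L=[(t(box(-94.5,94.5,-68,68,22)),(0,255,0)),(t(box(-90.5,90.5,-64,64,22)),(0,255,255)),(t(box(-90.5,90.5,-64,64,0)),(255,0,255))]
    if sup is not None: L.append((t(box(sup-29,sup+29,-60,60,22)),(255,255,255)))
    return L
E
cat > o1.py <<'E'
from draw import *
n=np.load("nest.npy");tr=[.5165,-.154,.075]
for c in("top","side"):
    im=manip.grab_frame(c)
    ov(c,im,nestitems(n),proj(c,n[:3]+[.03,0,.05]),"ovn_"+c)
    ov(c,im,trayitems(tr,12),proj(c,[tr[0],tr[1],.01]),"ovt_"+c)
E
python3 o1.py
```

```text
(no output)
```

View pics/ovn_top.png

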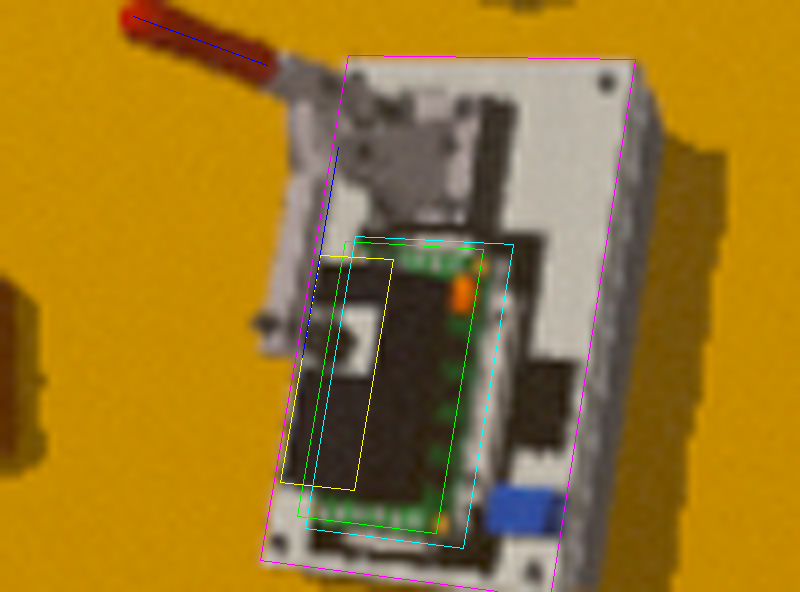

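View pics/ovn_side.png

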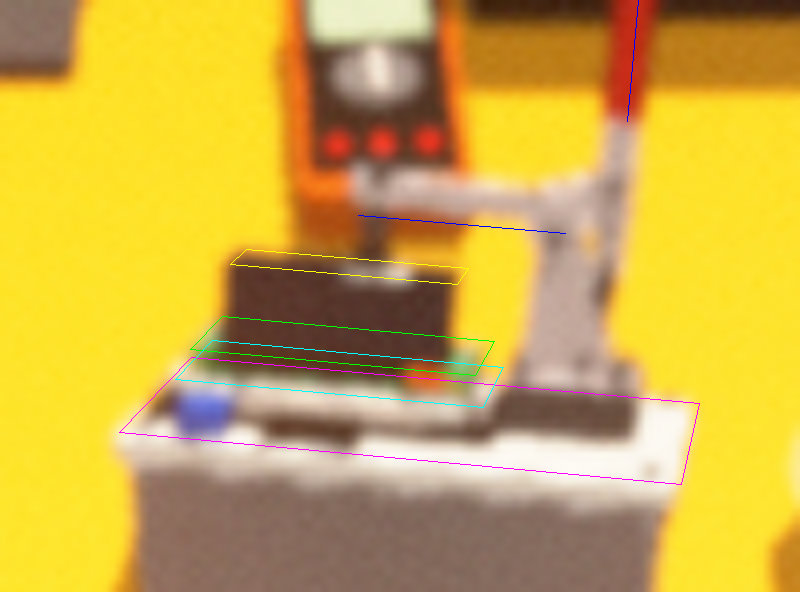

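View pics/ovt_top.png

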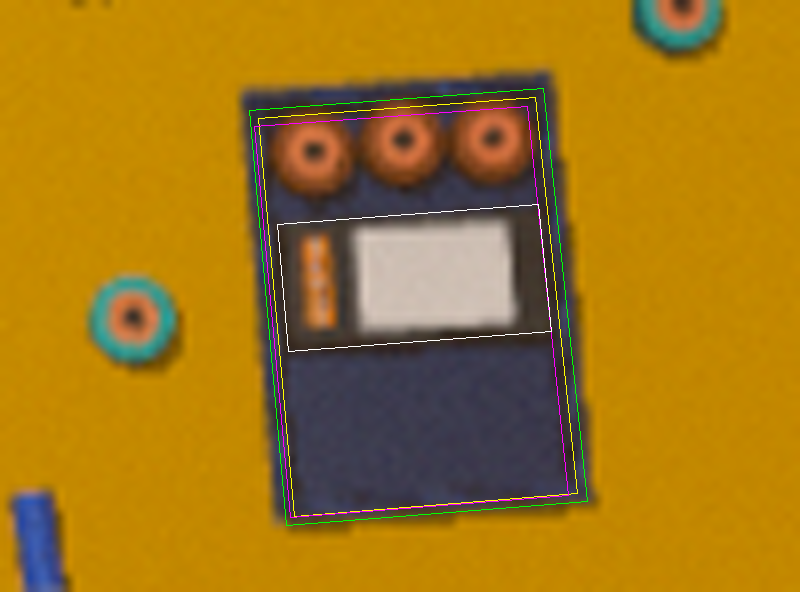

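View pics/ovt_side.png

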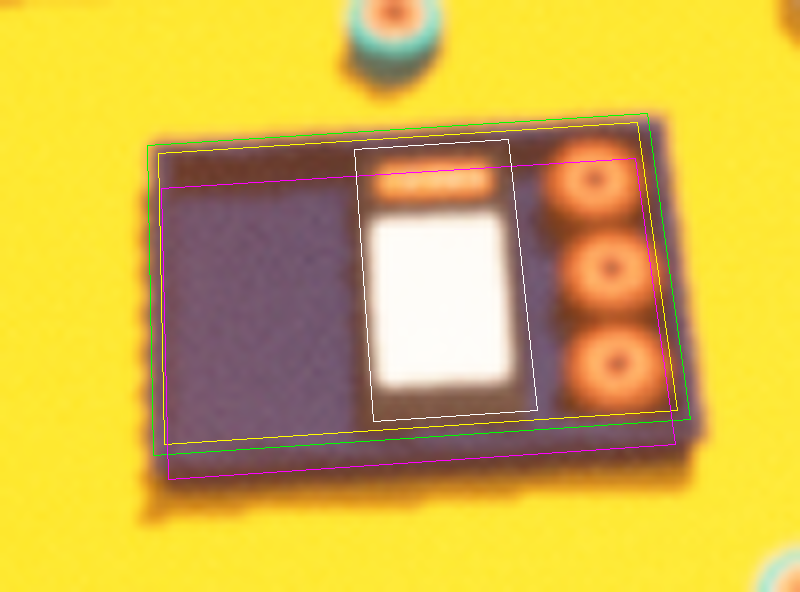

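The nest fit matches both views: board, bed and heat-sink outlines line up within about 3 mm. The tray model needs about +3 mm in x, giving (0.5195, -0.154, yaw 0.075), and the width and yaw agree. That leaves the block about 66–71 mm of free space, which agrees with the task text. I'll push the block first because it's nearest the start.

```bash
cat > g.py <<'E'
from draw import *
n=np.load("nest.npy");N=RN(n[3]);TR=np.array([.5195,-.154,.004]);TY=.075;T=rz(TY)
def cur():
    s=manip.state();q=s["tool_rot"];return s,np.array(s["tool_pos"]),R.from_quat([q[1],q[2],q[3],q[0]])
def tgt_tray(p,jaw):  # jaw 'x'/'y' along tray, tool down
    j={'x':T[:,0],'y':T[:,1]}[jaw];X=np.array([0,0,-1.]);return TR+T@np.array(p)/1000,X,j
def tgt_nest(p): return n[:3]+N@np.array(p)/1000,-N[:,2],N[:,0]
def delta(t):
    P,X,j=t;s,p,r=cur()
    out=[]
    for sg in(1,-1):
        M=np.stack([X,sg*j,np.cross(X,sg*j)],1);rv=(R.from_matrix(M)*r.inv()).as_rotvec();out.append(rv)
    print("P",np.round(P,4),"cur",np.round(p,4),"dcm",np.round((P-p)*100,2),"rv",[np.round(o,3) for o in out],"j",np.round(s["joint_pos"],2),"F",np.round(s["contact_force"],1),"w",round(s["gripper_width"],3),"t",round(s["time"],2))
E
python3 - <<'E'
from g import *
print(cur()[2].as_matrix().round(2))
delta(tgt_tray((-60,0,80),'y'));delta(tgt_nest((0,80,230)));delta(tgt_tray((-48.5,0,80),'x'))
for q in["driver_cup","multimeter","marker","bowl","spool","bit_box"]:
    print(q,[(np.round(w("top",d["centre"]),3),round(d["confidence"],2)) for d in manip.landmark_of(q,"top")[:2]])
E
```

```text
[[-0.    0.24 -0.97]
 [ 0.   -0.97 -0.24]
 [-1.   -0.    0.  ]]
P [ 0.4597 -0.1585  0.084 ] cur [ 0.1521 -0.6062  0.2313] dcm [ 30.76  44.77 -14.73] rv [array([ 0.   , -0.   ,  2.971]), array([-0.   , -0.   , -0.171])] j [-1.44  0.05  1.61 -0.    1.48 -0.12] F [ 0.3 -0.3 -0.2] w 0.998 t 2.8
P [0.597  0.3269 0.2771] cur [ 0.1521 -0.6062  0.2313] dcm [44.5  93.31  4.58] rv [array([-0.526, -0.028, -0.376]), array([-0.039,  0.728,  2.672])] j [-1.44  0.05  1.61 -0.    1.48 -0.12] F [ 0.3 -0.3 -0.2] w 0.998 t 2.8
P [ 0.4711 -0.1576  0.084 ] cur [ 0.1521 -0.6062  0.2313] dcm [ 31.91  44.86 -14.73] rv [array([-0. , -0. ,  1.4]), array([-0.   ,  0.   , -1.742])] j [-1.44  0.05  1.61 -0.    1.48 -0.12] F [ 0.3 -0.3 -0.2] w 0.998 t 2.8
driver_cup [(array([ 0.562, -0.481, -0.002]), 0.62)]
multimeter [(array([0.516, 0.506, 0.002]), 0.75)]
marker [(array([ 0.369,  0.012, -0.002]), 0.57)]
bowl [(array([0.759, 0.208, 0.003]), 0.82), (array([0.707, 0.01 , 0.002]), 0.19)]
spool [(array([0.503, 0.22 , 0.078]), 0.63), (array([ 0.706,  0.009, -0.002]), 0.61)]
bit_box [(array([ 0.748, -0.225, -0.   ]), 0.96)]
```

Call:
send_rows --motion '[[[2.56,3.73,0,0,0,-0.0143],[2.56,3.73,0,0,0,-0.0143],[2.56,3.73,0,0,0,-0.0143],[2.56,3.73,0,0,0,-0.0143],[2.56,3.73,0,0,0,-0.0143],[2.56,3.73,0,0,0,-0.0143],[2.56,3.73,0,0,0,-0.0143],[2.56,3.73,0,0,0,-0.0143],[2.56,3.73,0,0,0,-0.0143],[2.56,3.73,0,0,0,-0.0143],[2.56,3.73,0,0,0,-0.0143],[2.6,3.74,0,0,0,-0.0137]]]' --fingers 0.5

```text
time: 4.1
tool_pos: [0.436, -0.1922, 0.2317]
tool_rot: [0.026, 0.707, 0.026, -0.706]
contact_force: [0.4, -1.1, -0.1]
gripper_width: 0.5
```

Call:
send_rows --motion '[[[0,0,-3,0,0,0],[0,0,-3,0,0,0],[0,0,-3,0,0,0],[0,0,-2.5,0,0,0],[0,0,-2.2,0,0,0],[0,0,0,0,0,0],[0,0,0,0,0,0]]]'

```text
time: 4.68
tool_pos: [0.4344, -0.1936, 0.0934]
tool_rot: [-0.026, -0.706, -0.027, 0.707]
contact_force: [-0.1, 0.1, 0.0]
gripper_width: 0.498
```

```bash
python3 - <<'E'
from g import *
delta(tgt_tray((-60,0,5),'y'))
for c in("top","side"):
    im=manip.grab_frame(c);ov(c,im,trayitems([*TR[:2],TY],9),proj(c,TR),"p1_"+c,half=(60,45),k=6)
E
```

```text
P [ 0.4597 -0.1585  0.009 ] cur [ 0.4344 -0.1936  0.0934] dcm [ 2.52  3.51 -8.44] rv [array([-4.000e-03,  2.000e-03, -3.141e+00]), array([-0.002, -0.002,  0.   ])] j [-0.58 -0.18  2.08 -0.    1.25  0.92] F [-0.1  0.1  0. ] w 0.498 t 4.68
```

View pics/p1_top.png

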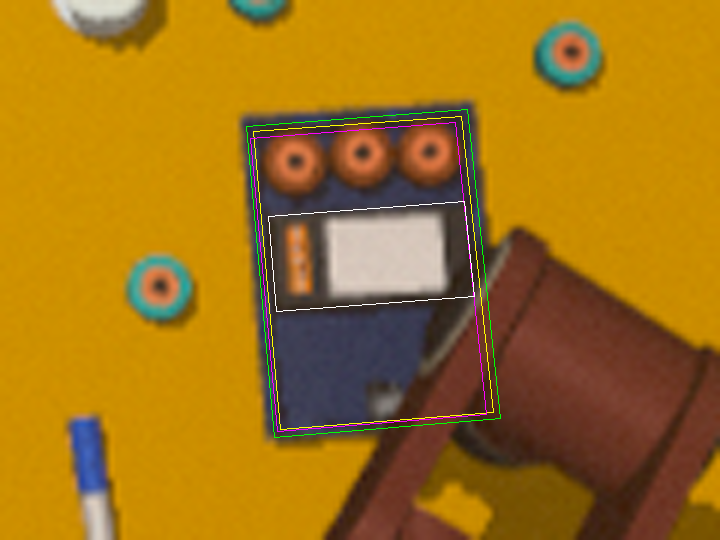

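View pics/p1_side.png

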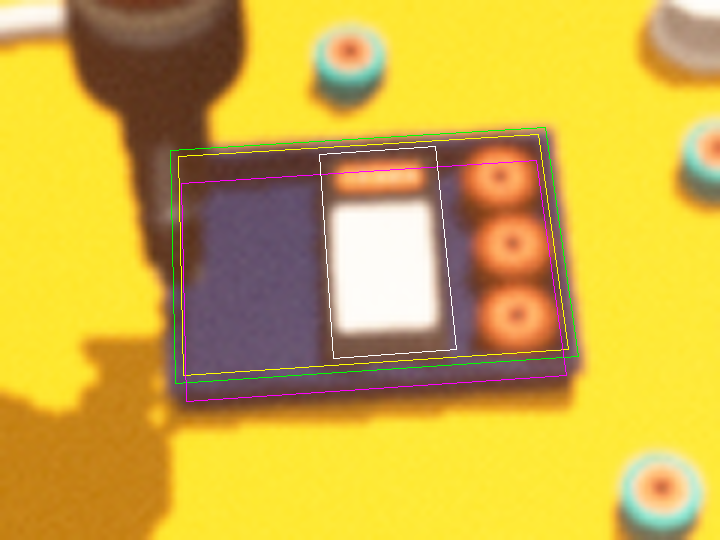

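Both views show the tray outline matching the model within about 1 px. The block spans top (270–475, 203–311) and the gripper is short of the target, so I'll correct that and descend.

Call:
send_rows --motion '[[[0.8,1.2,0,0,0,0],[0.8,1.2,0,0,0,0],[0.92,1.1,0,0,0,0],[0,0,-1.5,0,0,0],[0,0,-2,0,0,0],[0,0,-2,0,0,0],[0,0,-1.6,0,0,0],[0,0,-0.8,0,0,0],[0,0,-0.4,0,0,0],[0,0,0,0,0,0],[0,0,0,0,0,0]]]'

```text
time: 5.7
tool_pos: [0.4615, -0.1597, 0.0128]
tool_rot: [0.027, 0.707, 0.026, -0.706]
contact_force: [0.3, -0.7, -0.3]
gripper_width: 0.502
```

```bash
python3 - <<'E'
from g import *
delta(tgt_tray((-17.5,0,6),'y'))
E
```

```text
P [ 0.502  -0.1553  0.01  ] cur [ 0.4615 -0.1597  0.0128] dcm [ 4.05  0.44 -0.28] rv [array([ 3.000e-03, -2.000e-03, -3.141e+00]), array([0.001, 0.002, 0.   ])] j [-0.49 -0.03  2.09 -0.    1.08  1.01] F [ 0.3 -0.7 -0.3] w 0.502 t 5.7
```

Call:
send_rows --motion '[[[0.3,0.02,-0.2,0,0,0],[0.4,0.03,0,0,0,0],[0.4,0.03,0,0,0,0],[0.4,0.03,0,0,0,0],[0.4,0.03,0,0,0,0],[0.4,0.03,0,0,0,0],[0.3,0.02,0,0,0,0],[0.3,0.02,0,0,0,0],[0.2,0.02,0,0,0,0]]]'

```text
time: 6.45
tool_pos: [0.4913, -0.1568, 0.0092]
tool_rot: [-0.027, -0.706, -0.027, 0.707]
contact_force: [-2.9, -0.6, 2.0]
gripper_width: 0.499
```

Call:
send_rows --motion '[[[0.2,0.02,0,0,0,0],[0.2,0.02,0,0,0,0],[0.15,0.01,0,0,0,0]]]'

```text
time: 6.7
tool_pos: [0.4969, -0.1562, 0.0092]
tool_rot: [-0.026, -0.706, -0.027, 0.707]
contact_force: [-2.6, -0.5, 1.5]
gripper_width: 0.5
```

Call:
send_rows --motion '[[[0.15,0.01,0,0,0,0],[0.15,0.01,0,0,0,0]]]'

```text
time: 6.87
tool_pos: [0.4999, -0.156, 0.0091]
tool_rot: [-0.026, -0.706, -0.026, 0.707]
contact_force: [-2.0, -0.9, 0.5]
gripper_width: 0.499
```

Call:
send_rows --motion '[[[0.15,0.01,0,0,0,0],[0.15,0.01,0,0,0,0]]]'

```text
time: 7.03
tool_pos: [0.5026, -0.1558, 0.0092]
tool_rot: [-0.026, -0.706, -0.027, 0.707]
contact_force: [-4.2, -0.3, 1.5]
gripper_width: 0.502
```

Call:
send_rows --motion '[[[0.15,0.01,0,0,0,0],[0.15,0.01,0,0,0,0]]]'

```text
time: 7.2
tool_pos: [0.503, -0.1557, 0.0091]
tool_rot: [-0.026, -0.704, -0.027, 0.71]
contact_force: [-18.7, -1.1, 14.3]
gripper_width: 0.501
```

```bash
python3 - <<'E'
from g import *
delta(tgt_tray((-17.5,0,6),'y'))
for c in("top","side"):
    im=manip.grab_frame(c);ov(c,im,trayitems([*TR[:2],TY],22.5),proj(c,TR),"p2_"+c,half=(60,45),k=6)
E
```

```text
P [ 0.502  -0.1553  0.01  ] cur [ 0.503  -0.1557  0.0091] dcm [-0.1   0.04  0.09] rv [array([ 1.400e-02, -1.000e-03,  3.141e+00]), array([-0.   , -0.009, -0.   ])] j [-0.44  0.08  1.99 -0.    1.08  1.06] F [-18.7  -1.1  14.3] w 0.501 t 7.2
```

View pics/p2_side.png

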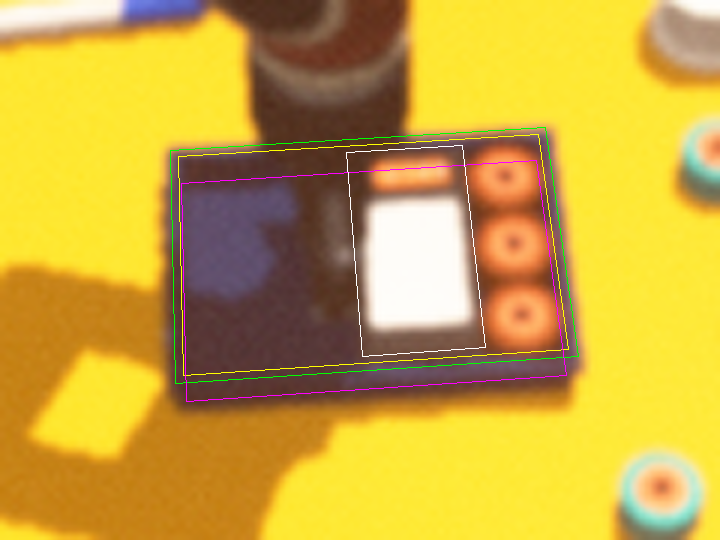

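The force jumped to 19 N with the tool at the predicted end position (within 1 mm), and the side view shows the block and chokes packed against the far wall. I'll back off, rise, and go to the handle.

Call:
send_rows --motion '[[[-0.4,-0.03,0,0,0,0],[-0.8,-0.06,0,0,0,0],[0,0,2,0,0,0],[0,0,4,0,0,0],[0,0,4,0,0,0],[0,0,4,0,0,0],[0,0,4,0,0,0],[0,0,4,0,0,0],[0,0,4,0,0,0],[0,0,2,0,0,0],[0,0,0,0,0,0]]]' --fingers 0.5

```text
time: 8.22
tool_pos: [0.4967, -0.1577, 0.2971]
tool_rot: [0.029, 0.711, 0.024, -0.702]
contact_force: [0.3, 0.1, -0.1]
gripper_width: 0.5
```

```bash
python3 - <<'E'
from g import *
delta(tgt_nest((0,78,250)))
E
```

```text
P [0.5965 0.3371 0.2944] cur [ 0.4967 -0.1577  0.2971] dcm [ 9.98 49.48 -0.27] rv [array([-0.518,  0.029, -0.213]), array([0.007, 0.774, 2.834])] j [-0.45 -0.24  1.78  0.    1.59  1.05] F [ 0.3  0.1 -0.1] w 0.5 t 8.22
```

Call:
send_rows --motion '[[[0.7,3.5,0.5,-0.037,0.002,-0.0152],[0.7,3.5,0.5,-0.037,0.002,-0.0152],[0.7,3.5,0.5,-0.037,0.002,-0.0152],[0.7,3.5,0.5,-0.037,0.002,-0.0152],[0.7,3.5,0.5,-0.037,0.002,-0.0152],[0.7,3.5,0.5,-0.037,0.002,-0.0152],[0.7,3.5,0,-0.037,0.002,-0.0152],[0.7,3.5,0,-0.037,0.002,-0.0152],[0.7,3.5,0,-0.037,0.002,-0.0152],[0.7,3.5,0,-0.037,0.002,-0.0152],[0.7,3.5,0,-0.037,0.002,-0.0152],[0.7,3.5,0,-0.037,0.002,-0.0152]]]' --fingers 1

```text
time: 9.22
tool_pos: [0.5777, 0.2654, 0.3179]
tool_rot: [-0.118, -0.674, 0.193, 0.703]
contact_force: [1.0, -0.3, 0.5]
gripper_width: -0.002
```

```bash
python3 - <<'E'
from g import *
delta(tgt_nest((0,78,250)))
E
```

```text
P [0.5965 0.3371 0.2944] cur [0.5777 0.2654 0.3179] dcm [ 1.87  7.17 -2.35] rv [array([-0.08 , -0.006, -0.025]), array([0.204, 1.435, 2.753])] j [ 0.47  0.22  1.33 -0.37  1.84  2.09] F [ 1.  -0.3  0.5] w -0.002 t 9.22
```

Call:
send_rows --motion '[[[0.6,2.4,-0.5,-0.03,-0.002,-0.01],[0.6,2.4,-0.8,-0.03,-0.002,-0.01],[0.5,2.1,-0.8,-0.02,-0.002,-0.005],[0.17,0.27,-0.25,0,0,0],[0,0,0,0,0,0],[0,0,0,0,0,0]]]'

```text
time: 9.72
tool_pos: [0.5965, 0.3346, 0.2948]
tool_rot: [-0.135, -0.669, 0.23, 0.694]
contact_force: [-0.3, 0.6, 1.7]
gripper_width: -0.001
```

```bash
python3 - <<'E'
from g import *
delta(tgt_nest((0,78,250)));delta(tgt_nest((0,78,168)))
for c in("top","side"):
    im=manip.grab_frame(c);ov(c,im,nestitems(n),proj(c,n[:3]+[.03,0,.08]),"p3_"+c,half=(60,45),k=6)
E
```

```text
P [0.5965 0.3371 0.2944] cur [0.5965 0.3346 0.2948] dcm [-0.01  0.25 -0.04] rv [array([-0.001, -0.   , -0.   ]), array([0.219, 1.555, 2.721])] j [ 0.56  0.39  1.18 -0.42  1.9   2.2 ] F [-0.3  0.6  1.7] w -0.001 t 9.72
P [0.5907 0.2965 0.2234] cur [0.5965 0.3346 0.2948] dcm [-0.58 -3.81 -7.14] rv [array([-0.001, -0.   , -0.   ]), array([0.219, 1.555, 2.721])] j [ 0.56  0.39  1.18 -0.42  1.9   2.2 ] F [-0.3  0.6  1.7] w -0.001 t 9.72
```

View pics/p3_side.png

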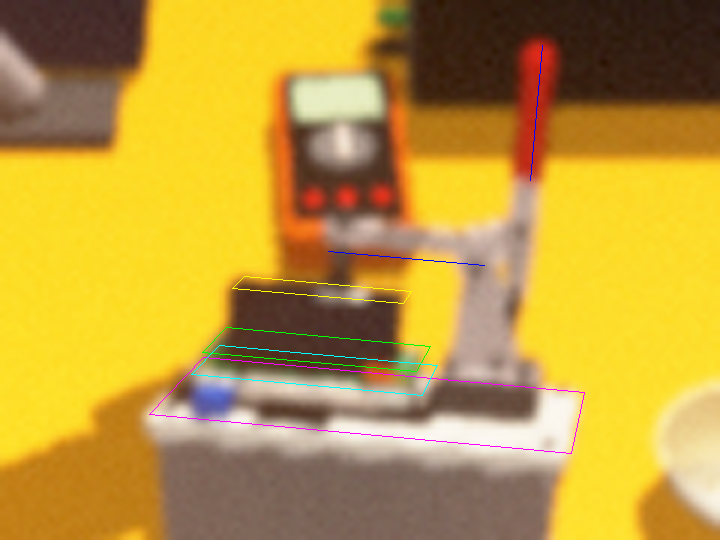

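View pics/p3_top.png

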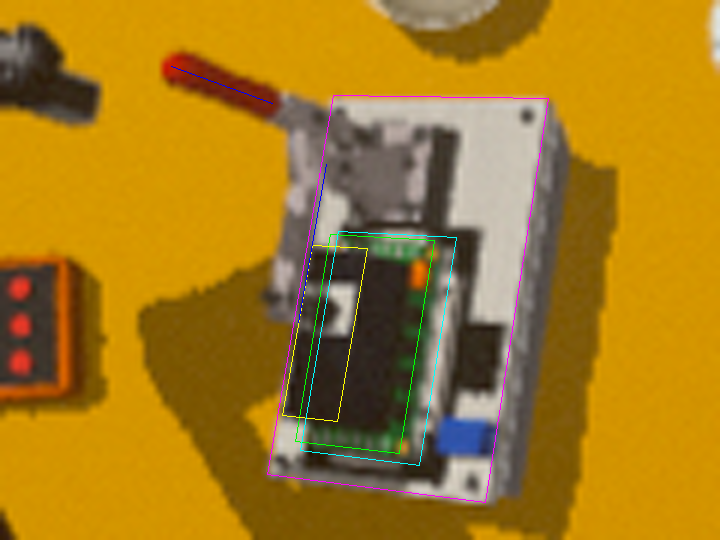

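```bash
python3 - <<'E'
from g import *
print(manip.state())
for c in("top","side"):
    im=save(c,"p4_"+c);print(c,proj(c,cur()[1])*800/512)
E
```

```text
{'time': 9.8167, 'joint_pos': array([ 0.55804087,  0.39018456,  1.17671559, -0.41582689,  1.89947002,
        2.19932911]), 'joint_vel': array([-0.00402852, -0.01245283, -0.00502755,  0.00115873,  0.00312624,
        0.00148565]), 'joint_efforts': array([ 4.78882771e-01, -5.22572172e+01, -3.62215483e+01, -1.17543161e+00,
        9.02239401e-01, -2.37153006e-03]), 'tool_pos': array([0.59682963, 0.334055  , 0.29668319]), 'tool_rot': array([-0.13368278, -0.66923555,  0.23009151,  0.69376552]), 'contact_force': array([ 0.14779207, -0.85804099,  0.45840191]), 'ft_torque': array([ 0.23286713, -0.06804405,  0.03109132]), 'gripper_width': 0.00035891407166718743}
top [205.47557703 272.00702833]
side [431.08601608 129.17764454]
```

View pics/p4_side.png

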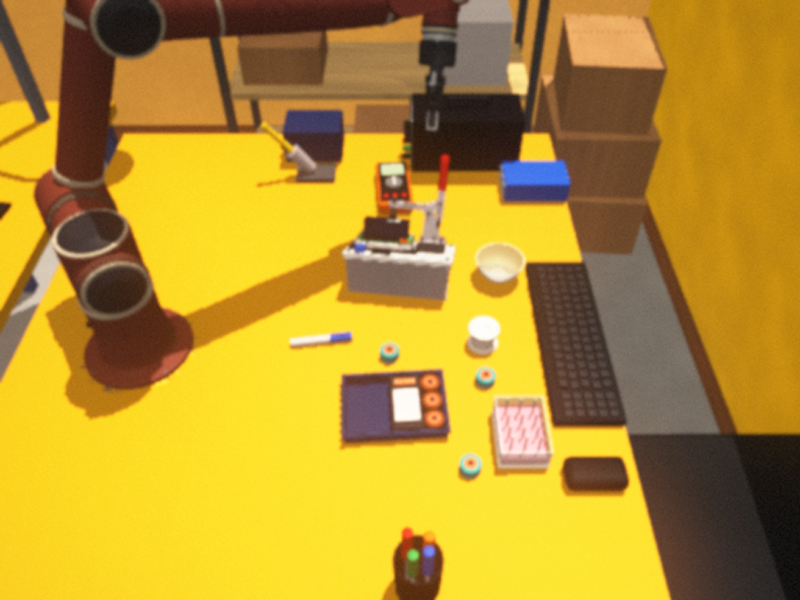

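View pics/p4_top.png

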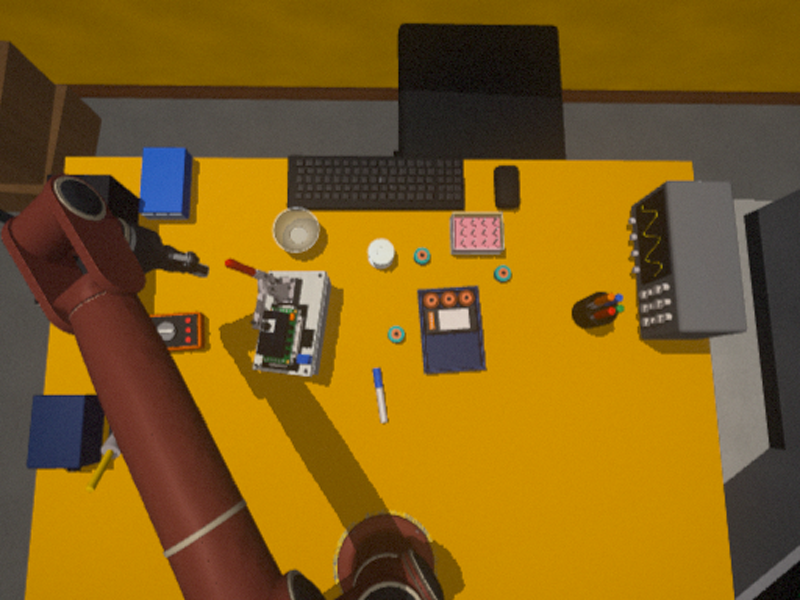

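The side view shows the gripper tip at (432,128), above and robot-side of the handle top at (445,160), as projected. I'll descend behind the handle.

Call:
send_rows --motion '[[[-0.1,-0.6,-1.2,0,0,0],[-0.1,-0.7,-1.4,0,0,0],[-0.1,-0.7,-1.4,0,0,0],[-0.1,-0.7,-1.4,0,0,0],[-0.1,-0.6,-1.2,0,0,0],[-0.1,-0.5,-0.9,0,0,0],[0,0,0,0,0,0],[0,0,0,0,0,0]]]'

```text
time: 10.58
tool_pos: [0.5905, 0.2966, 0.2208]
tool_rot: [-0.134, -0.669, 0.23, 0.694]
contact_force: [0.2, -0.2, 0.8]
gripper_width: 0.002
```

```bash
cat > path.py <<'E'
from g import *
def innest():
    s,p,r=cur();return N.T@(p-n[:3])*1000
W=[(92,165),(106,172),(122,167),(137.6,158),(152.7,145.5),(164,130),(173,111),(177.5,91),(173,60)]
if __name__=="__main__":
    print("nest mm",innest().round(1));delta(tgt_nest((0,78,168)))
    p=innest()
    prev=n[:3]+N@p/1000
    for y,z in W:
        t=n[:3]+N@np.array([0,y+3,z])/1000;print((y,z),((t-prev)*100).round(2));prev=t
    for c in("top","side"):
        im=manip.grab_frame(c);ov(c,im,nestitems(n),proj(c,n[:3]+[.06,0.03,.1]),"p5_"+c,half=(60,45),k=6)
E
python3 path.py
```

```text
nest mm [ -1.4  77.8 165.8]
P [0.5907 0.2965 0.2234] cur [0.5905 0.2966 0.2208] dcm [ 0.02 -0.01  0.26] rv [array([-0.001,  0.   ,  0.001]), array([-0.219, -1.554, -2.721])] j [ 0.52  0.37  1.33 -0.41  1.76  2.22] F [ 0.2 -0.2  0.8] w 0.002 t 10.58
(92, 165) [ 1.69 -0.39  0.  ]
(106, 172) [1.44 0.15 0.61]
(122, 167) [ 1.55 -0.47 -0.43]
(137.6, 158) [ 1.48 -0.66 -0.78]
(152.7, 145.5) [ 1.41 -0.83 -1.08]
(164, 130) [ 1.01 -0.92 -1.34]
(173, 111) [ 0.76 -1.07 -1.65]
(177.5, 91) [ 0.31 -1.05 -1.73]
(173, 60) [-0.66 -1.47 -2.68]
```

View pics/p5_side.png

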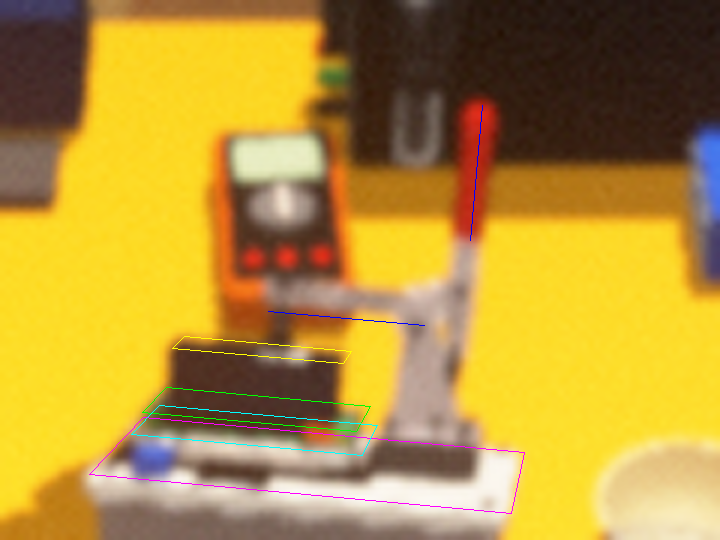

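View pics/p5_top.png

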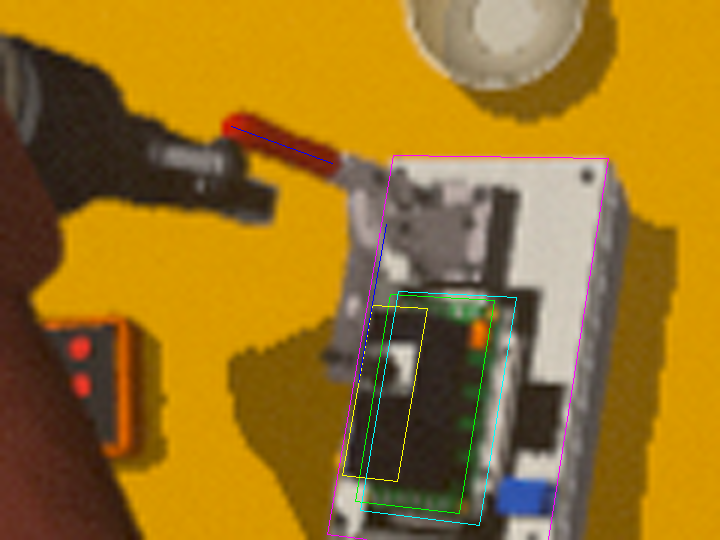

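The tip at side (415,165) sits behind the handle (470,170), and the push line meets the grip. Pushing now.

Call:
send_rows --motion '[[[0.6,-0.1,0,0,0,0],[0.6,-0.1,0,0,0,0],[0.5,-0.1,0,0,0,0],[0.5,0,0.15,0,0,0],[0.5,0,0.15,0,0,0]]]'

```text
time: 11.1
tool_pos: [0.6186, 0.294, 0.2239]
tool_rot: [-0.134, -0.669, 0.23, 0.694]
contact_force: [0.8, -0.5, 0.1]
gripper_width: 0.001
```

Call:
send_rows --motion '[[[0.5,0.1,0.3,0,0,0],[0.5,-0.1,-0.1,0,0,0],[0.5,-0.15,-0.15,0,0,0],[0.5,-0.2,-0.2,0,0,0]]]'

```text
time: 11.43
tool_pos: [0.6383, 0.2906, 0.2223]
tool_rot: [-0.134, -0.669, 0.23, 0.694]
contact_force: [-0.4, 0.8, 0.6]
gripper_width: 0.004
```

```bash
cat > look.py <<'E'
import sys
from path import *
print("nest mm",innest().round(1));delta(tgt_nest((0,110,168)))
for c in("top","side"):
    im=manip.grab_frame(c);ov(c,im,nestitems(n),proj(c,n[:3]+[.06,0.03,.1]),sys.argv[1]+"_"+c,half=(60,45),k=6)
E
python3 look.py p6
```

```text
nest mm [ -1.2 125.9 167.4]
P [0.6224 0.2921 0.2234] cur [0.6383 0.2906 0.2223] dcm [-1.59  0.15  0.11] rv [array([-0.001,  0.001,  0.   ]), array([-0.217, -1.553, -2.721])] j [ 0.48  0.45  1.23 -0.43  1.77  2.17] F [-0.4  0.8  0.6] w 0.004 t 11.43
```

View pics/p6_side.png

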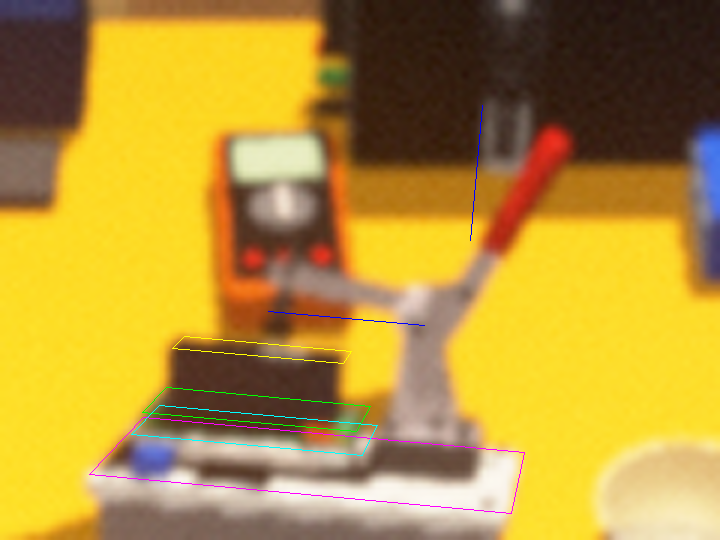

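The handle is over centre and the arm is rising. Continuing along the arc.

Call:
send_rows --motion '[[[0.74,-0.33,-0.39,0,0,0],[0.74,-0.33,-0.39,0,0,0],[0.7,-0.42,-0.54,0,0,0],[0.7,-0.42,-0.54,0,0,0],[0.5,-0.46,-0.67,0,0,0],[0.5,-0.46,-0.67,0,0,0]]]'

```text
time: 12.03
tool_pos: [0.6771, 0.2657, 0.1894]
tool_rot: [-0.134, -0.669, 0.23, 0.694]
contact_force: [0.2, 0.6, 0.3]
gripper_width: 0.002
```

Call:
send_rows --motion '[[[0.38,-0.53,-0.82,0,0,0],[0.38,-0.53,-0.82,0,0,0],[0.16,-0.53,-0.87,0,0,0],[0.16,-0.53,-0.87,0,0,0]]]'

```text
time: 12.37
tool_pos: [0.6873, 0.2446, 0.1555]
tool_rot: [-0.134, -0.669, 0.23, 0.694]
contact_force: [-1.5, 0.2, 0.9]
gripper_width: -0.001
```

```bash
python3 look.py p7
```

```text
nest mm [ -1.1 180.8  90.2]
P [0.6224 0.2921 0.2234] cur [0.6873 0.2446 0.1555] dcm [-6.48  4.75  6.79] rv [array([-0.001,  0.   ,  0.   ]), array([-0.218, -1.554, -2.721])] j [ 0.4   0.54  1.22 -0.44  1.66  2.14] F [-1.5  0.2  0.9] w -0.001 t 12.37
```

View pics/p7_side.png

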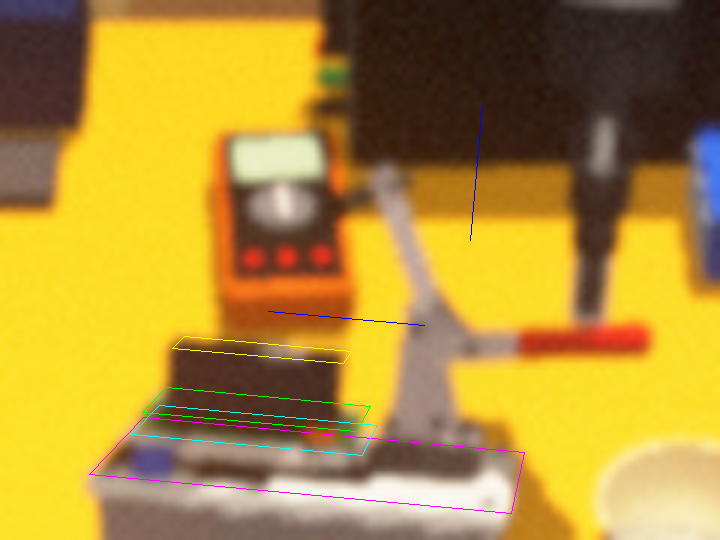

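Call:
send_rows --motion '[[[-0.1,-0.4,-0.69,0,0,0],[-0.1,-0.4,-0.69,0,0,0],[-0.1,-0.3,-0.52,0,0,0]]]'

```text
time: 12.72
tool_pos: [0.6841, 0.2342, 0.1372]
tool_rot: [-0.134, -0.669, 0.23, 0.694]
contact_force: [-1.0, 1.0, 1.6]
gripper_width: 0.001
```

Call:
send_rows --motion '[[[-0.1,-0.2,-0.35,0,0,0],[0,-0.15,-0.26,0,0,0]]]'

```text
time: 12.88
tool_pos: [0.6825, 0.2308, 0.1311]
tool_rot: [-0.134, -0.669, 0.23, 0.694]
contact_force: [-1.3, 2.2, 3.0]
gripper_width: 0.002
```

Call:
send_rows --motion '[[[0,-0.1,-0.17,0,0,0],[0,-0.1,-0.17,0,0,0]]]'

```text
time: 13.05
tool_pos: [0.6831, 0.2291, 0.1287]
tool_rot: [-0.134, -0.669, 0.23, 0.694]
contact_force: [-2.3, 2.9, 3.9]
gripper_width: 0.003
```

```bash
python3 look.py p8
```

```text
nest mm [ -0.7 178.9  59. ]
P [0.6224 0.2921 0.2234] cur [0.6831 0.2291 0.1287] dcm [-6.07  6.3   9.47] rv [array([-0.002,  0.001,  0.   ]), array([-0.217, -1.553, -2.722])] j [ 0.39  0.54  1.27 -0.45  1.61  2.14] F [-2.3  2.9  3.9] w 0.003 t 13.05
```

View pics/p8_side.png

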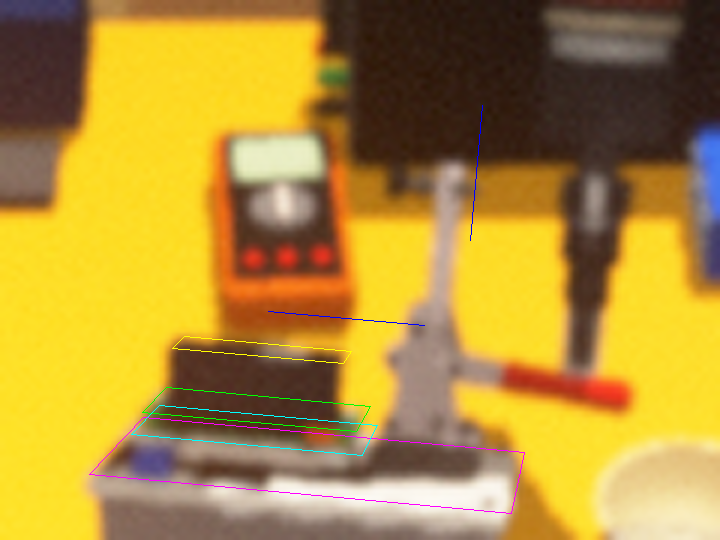

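Call:
send_rows --motion '[[[0,-0.1,-0.17,0,0,0],[0,-0.1,-0.17,0,0,0],[0,0,0,0,0,0]]]'

```text
time: 13.4
tool_pos: [0.6836, 0.2282, 0.1272]
tool_rot: [-0.134, -0.67, 0.229, 0.694]
contact_force: [-4.6, 5.9, 9.5]
gripper_width: -0.001
```

```bash
python3 look.py p9
```

```text
nest mm [ -0.7 179.4  57.3]
P [0.6224 0.2921 0.2234] cur [0.6836 0.2282 0.1272] dcm [-6.11  6.39  9.62] rv [array([-0.003,  0.003,  0.   ]), array([-0.215, -1.551, -2.722])] j [ 0.39  0.54  1.27 -0.45  1.61  2.14] F [-4.6  5.9  9.5] w -0.001 t 13.4
```

View pics/p9_side.png

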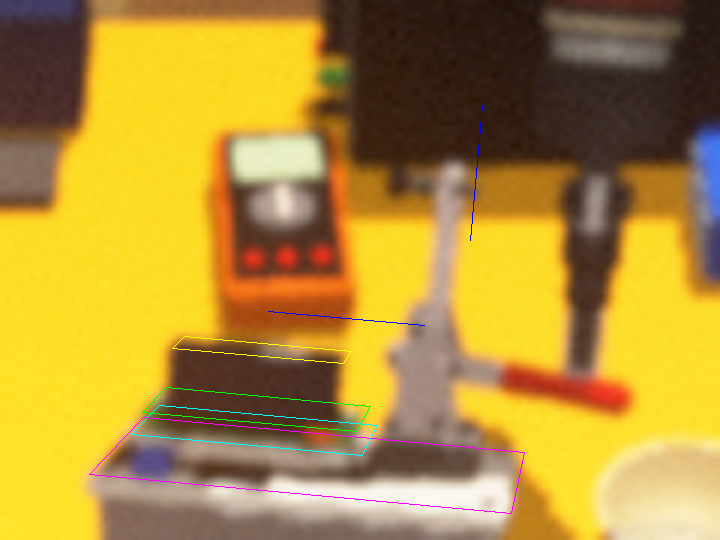

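The arm stands upright and the handle is on its stop, at about 12 N. Retracting along the bed normal, then over the clamp to the module.

Call:
send_rows --motion '[[[0.07,0.5,0.87,0,0,0],[0.15,1,1.73,0,0,0],[0.25,1.8,3.1,0,0,0],[0.25,1.8,3.1,0,0,0],[0.25,1.8,3.1,0,0,0],[0.2,1.2,2.1,0,0,0],[-1.2,0.17,0,0,0,0],[-3,0.43,0,0,0,0],[-3.5,0.5,0,0,0,0],[-3.5,0.5,0,0,0,0],[-3.5,0.5,0,0,0,0],[-3,0.43,0,0,0,0]]]'

```text
time: 14.5
tool_pos: [0.5163, 0.3328, 0.2641]
tool_rot: [-0.135, -0.669, 0.23, 0.694]
contact_force: [0.1, -0.5, -0.0]
gripper_width: -0.003
```

Call:
send_rows --motion '[[[-0.6,0.1,0,0,0,0],[0,0,0,0,0,0],[0,0,0,0,0,0]]]' --fingers 0

```text
time: 14.75
tool_pos: [0.5126, 0.3339, 0.2646]
tool_rot: [-0.134, -0.669, 0.23, 0.693]
contact_force: [0.6, 0.3, -0.0]
gripper_width: 0.417
```

```bash
python3 - <<'E'
from path import *
print("nest mm",innest().round(1));delta(tgt_nest((-1,-4,75)));
M=[]
for i in range(3):
    for c in("top","side"):
        manip.grab_frame(c)
        for q in("module_mid",):
            for d in manip.landmark_of(q,c)[:1]:print(c,q,(N.T@(w(c,d["centre"])-n[:3])*1000).round(1),round(d["confidence"],2))
for c in("top","side"):
    im=manip.grab_frame(c);ov(c,im,nestitems(n),proj(c,n[:3]+[.06,0.03,.1]),"p10_"+c,half=(60,45),k=6)
E
```

```text
nest mm [ -2.   -4.6 216.8]
P [0.5032 0.2627 0.1424] cur [0.5126 0.3339 0.2646] dcm [ -0.94  -7.11 -12.23] rv [array([-0.001,  0.002, -0.   ]), array([-0.215, -1.554, -2.721])] j [ 0.62  0.25  1.4  -0.39  1.85  2.29] F [ 0.6  0.3 -0. ] w 0.417 t 14.75
top module_mid [ 0.7 -0.1 30.1] 0.92
side module_mid [ 0.9 -1.5 24.7] 0.88
top module_mid [-2.   3.7 30. ] 0.69
side module_mid [-0.8 -0.8 25. ] 0.64
top module_mid [-0.2  1.1 31.8] 0.58
side module_mid [-0.9 -1.3 25.1] 0.61
```

View pics/p10_side.png

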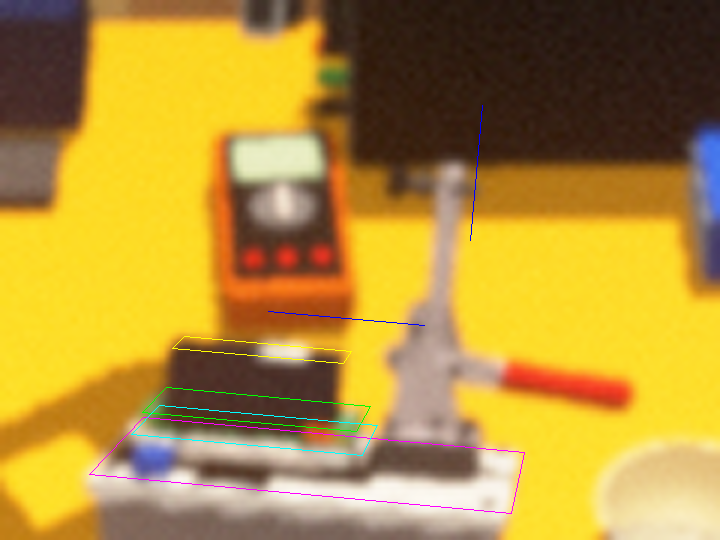

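View pics/p10_top.png

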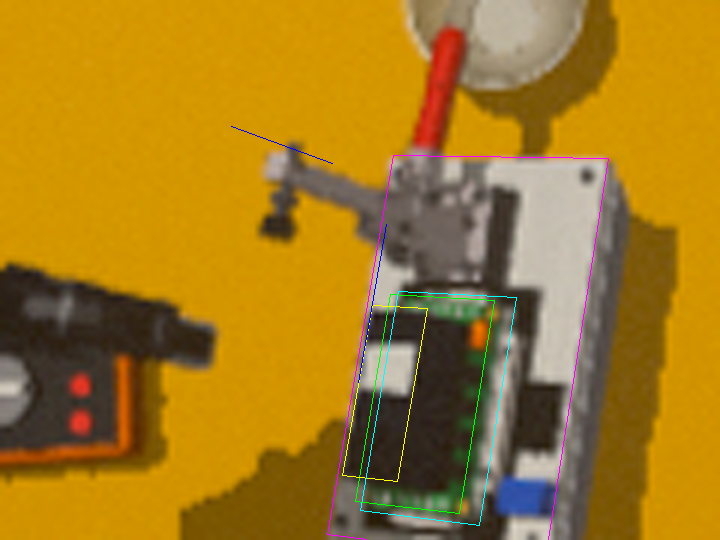

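The clamp is open (foot at top (278,225), clear of the descent) and the module fits its outline. The heat sink top matches the yellow outline in both views. Descending.

Call:
send_rows --motion '[[[-0.05,-1,-1.73,0,0,0],[-0.15,-1.5,-2.6,0,0,0],[-0.2,-1.5,-2.6,0,0,0],[-0.2,-1.5,-2.6,0,0,0],[-0.1,-1,-1.73,0,0,0],[-0.04,-0.61,-0.97,0,0,0],[0,0,0,0,0,0],[0,0,0,0,0,0]]]' --fingers 0

```text
time: 16.12
tool_pos: [0.5047, 0.263, 0.1427]
tool_rot: [-0.134, -0.669, 0.23, 0.694]
contact_force: [0.4, -0.2, 1.1]
gripper_width: 1.004
```

```bash
python3 - <<'E'
from path import *
print("nest mm",innest().round(1));delta(tgt_nest((-1,-2,23)));
for c in("top","side"):
    im=manip.grab_frame(c);ov(c,im,nestitems(n),proj(c,n[:3]+[.03,0.0,.08]),"p11_"+c,half=(60,45),k=6)
E
```

```text
nest mm [-1.3 -2.6 75.5]
P [0.5016 0.2367 0.0973] cur [0.5047 0.263  0.1427] dcm [-0.31 -2.63 -4.54] rv [array([-0.001,  0.001,  0.   ]), array([-0.218, -1.553, -2.721])] j [ 0.54  0.24  1.63 -0.4   1.62  2.3 ] F [ 0.4 -0.2  1.1] w 1.004 t 16.12
```

View pics/p11_side.png

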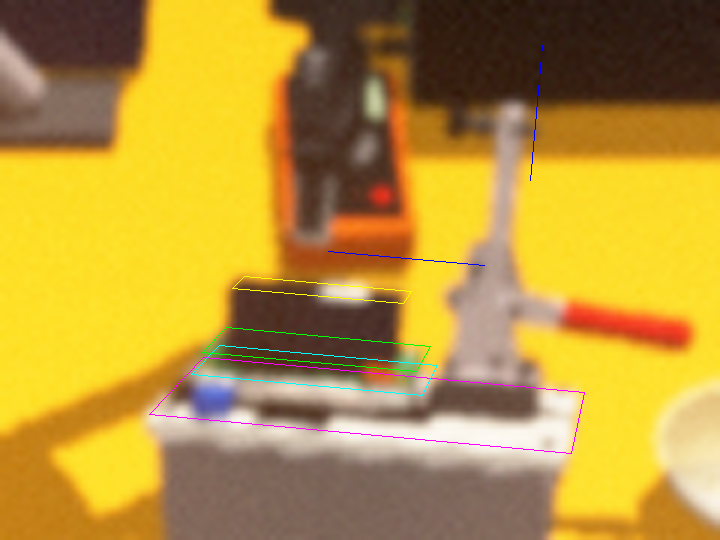

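View pics/p11_top.png

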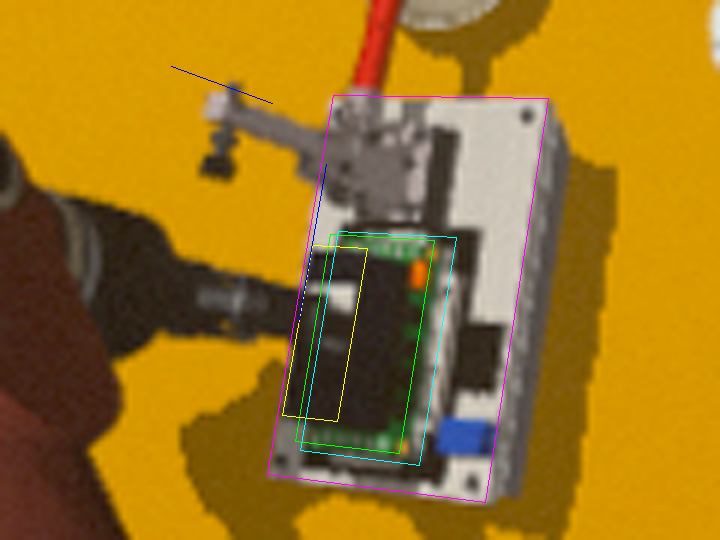

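The fingers straddle the heat sink's middle, as planned. Finishing the descent.

Call:
send_rows --motion '[[[-0.06,-0.6,-1.04,0,0,0],[-0.06,-0.6,-1.04,0,0,0],[-0.06,-0.5,-0.87,0,0,0],[-0.06,-0.4,-0.69,0,0,0],[-0.03,-0.3,-0.52,0,0,0],[-0.03,-0.18,-0.3,0,0,0],[0,0,0,0,0,0]]]'

```text
time: 16.8
tool_pos: [0.5009, 0.2364, 0.0966]
tool_rot: [-0.135, -0.668, 0.23, 0.694]
contact_force: [-0.4, 0.5, -0.6]
gripper_width: 1.004
```

```bash
python3 - <<'E'
from path import *
print("nest mm",innest().round(1));delta(tgt_nest((-1,-2,23)));
E
```

```text
nest mm [-1.  -2.6 22.1]
P [0.5016 0.2367 0.0973] cur [0.5009 0.2364 0.0966] dcm [0.07 0.03 0.07] rv [array([-0.   , -0.001,  0.001]), array([-0.22 , -1.555, -2.721])] j [ 0.51  0.25  1.7  -0.41  1.53  2.3 ] F [-0.4  0.5 -0.6] w 1.004 t 16.8
```

Free of contact. Closing.

Call:
send_rows --motion '[[[0,0,0,0,0,0],[0,0,0,0,0,0],[0,0,0,0,0,0],[0,0,0,0,0,0],[0,0,0,0,0,0],[0,0,0,0,0,0],[0,0,0,0,0,0],[0,0,0,0,0,0],[0,0,0,0,0,0],[0,0,0,0,0,0]]]' --fingers 1

```text
time: 17.63
tool_pos: [0.502, 0.2375, 0.0985]
tool_rot: [-0.134, -0.669, 0.23, 0.694]
contact_force: [0.4, 2.7, 5.6]
gripper_width: 0.459
```

```bash
python3 - <<'E'
from path import *
print("nest mm",innest().round(1));delta(tgt_nest((-1,-2,23)));
E
```

```text
nest mm [-1.2 -1.7 24.4]
P [0.5016 0.2367 0.0973] cur [0.502  0.2375 0.0985] dcm [-0.04 -0.08 -0.11] rv [array([-0.002,  0.002, -0.   ]), array([-0.216, -1.553, -2.722])] j [ 0.51  0.25  1.7  -0.41  1.54  2.3 ] F [0.4 2.7 5.6] w 0.459 t 17.63
```

Call:
send_rows --motion '[[[0.03,0.25,0.43,0,0,0],[0.04,0.3,0.52,0,0,0],[0.07,0.5,0.87,0,0,0],[0.07,0.5,0.87,0,0,0],[0.1,0.7,1.21,0,0,0],[0.1,0.7,1.21,0,0,0],[0.1,0.7,1.21,0,0,0],[0.1,0.7,1.21,0,0,0],[0.1,0.7,1.21,0,0,0],[0.07,0.5,0.87,0,0,0],[0.03,0.25,0.43,0,0,0],[0,0,0,0,0,0]]]'

```text
time: 18.63
tool_pos: [0.5103, 0.2961, 0.1997]
tool_rot: [-0.134, -0.67, 0.229, 0.693]
contact_force: [-0.5, 0.5, -4.8]
gripper_width: 0.463
```

```bash
python3 - <<'E'
from path import *
print("nest mm",innest().round(1));delta(tgt_tray((-48.5,0,100),'x'))
nn=n.copy();nn[:3]+=N@(innest()-[-1.2,-1.7,24.4])/1000
for c in("top","side"):
    im=manip.grab_frame(c);ov(c,im,nestitems(nn)[:2],proj(c,n[:3]+[.03,0.0,.1]),"p12_"+c,half=(60,45),k=6)
    print(c,[(N.T@(w(c,d["centre"])-n[:3])*1000).round(1) for d in manip.landmark_of("module_mid",c)[:2]])
E
```

```text
nest mm [ -1.8  -1.6 141.7]
P [ 0.4711 -0.1576  0.104 ] cur [0.5103 0.2961 0.1997] dcm [ -3.91 -45.37  -9.57] rv [array([0.432, 0.409, 1.74 ]), array([ 0.386, -0.408, -1.323])] j [ 0.58  0.24  1.53 -0.39  1.73  2.3 ] F [-0.5  0.5 -4.8] w 0.463 t 18.63
top [array([ -2.1,   1.8, 146.8])]
side [array([ -4.6,  -1. , 140.3])]
```

View pics/p12_side.png

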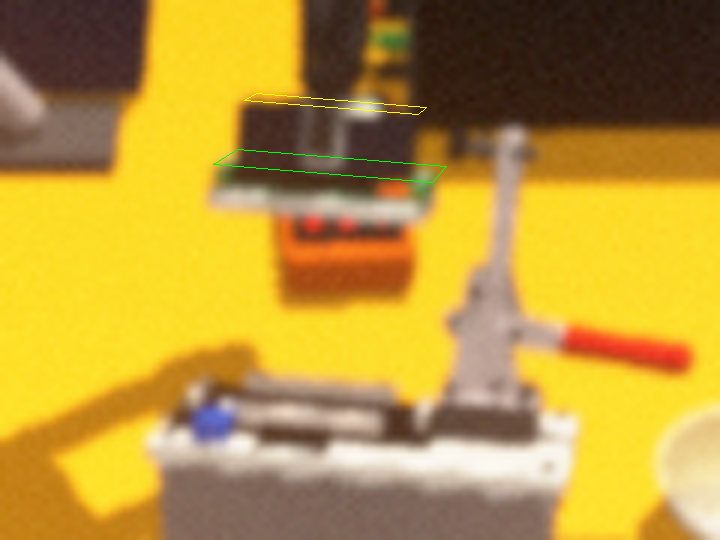

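View pics/p12_top.png

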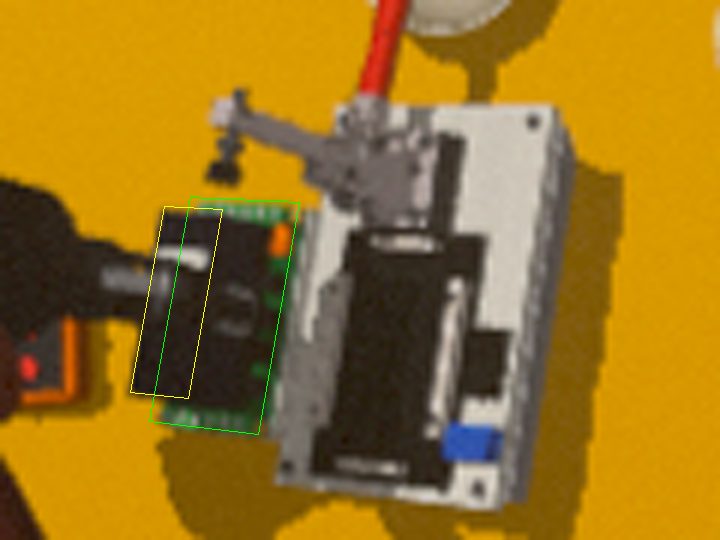

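The module is out and held square: the side view shows the heat sink top at (335,105) and the empty nest below. Moving up and away, then turning to the tray.

Call:
send_rows --motion '[[[-1,0,1.2,0,0,0],[-1.3,-0.5,1.5,0,0,0],[-1.2,-1.5,1.5,0,0,0],[-0.4,-2.5,0.8,0.01,-0.01,-0.03],[0,-2.8,0,0.02,-0.02,-0.06],[0,-3,0,0.0276,-0.0291,-0.09],[0,-3,0,0.0276,-0.0291,-0.0945],[0,-3,0,0.0276,-0.0291,-0.0945],[0,-3,0,0.0276,-0.0291,-0.0945],[0,-3,0,0.0276,-0.0291,-0.0945],[0,-3,0,0.0276,-0.0291,-0.0945],[0,-3,0,0.0276,-0.0291,-0.0945]]]'

```text
time: 19.83
tool_pos: [0.4696, 0.0104, 0.2473]
tool_rot: [0.229, -0.623, 0.396, 0.634]
contact_force: [0.4, 0.0, -4.1]
gripper_width: 0.458
```

```bash
python3 - <<'E'
from path import *
delta(tgt_tray((-48.5,0,130),'x'))
E
```

```text
P [ 0.4711 -0.1576  0.134 ] cur [0.4696 0.0104 0.2473] dcm [  0.16 -16.8  -11.33] rv [array([0.23 , 0.218, 2.553]), array([ 0.166, -0.174, -0.571])] j [-0.01 -0.24  1.87 -0.21  1.63  2.48] F [ 0.4  0.  -4.1] w 0.458 t 19.83
```

Call:
send_rows --motion '[[[0,-2.6,-0.5,0.025,-0.026,-0.085],[0,-2.6,-1,0.025,-0.026,-0.085],[0,-2.6,-1.5,0.025,-0.026,-0.085],[0,-2.6,-1.5,0.025,-0.026,-0.085],[0,-2.6,-1.5,0.025,-0.026,-0.085],[0.1,-2.2,-1.5,0.025,-0.026,-0.085],[0,-1.2,-1.5,0.015,-0.018,-0.06],[0,0,-1,0,0,0],[0,0,0,0,0,0],[0,0,0,0,0,0]]]'

```text
time: 20.67
tool_pos: [0.4705, -0.1512, 0.1469]
tool_rot: [0.478, -0.52, 0.48, 0.52]
contact_force: [-0.4, -0.2, -4.1]
gripper_width: 0.459
```

```bash
python3 - <<'E'
from path import *
delta(tgt_tray((-48.5,0,80),'x'))
E
```

```text
P [ 0.4711 -0.1576  0.084 ] cur [ 0.4705 -0.1512  0.1469] dcm [ 0.06 -0.64 -6.29] rv [array([4.000e-03, 2.000e-03, 3.135e+00]), array([ 0.001, -0.003, -0.007])] j [-0.46 -0.2   1.99 -0.    1.35  2.6 ] F [-0.4 -0.2 -4.1] w 0.459 t 20.67
```

Call:
send_rows --motion '[[[0,-0.25,-1,0.001,-0.003,-0.007],[0.05,-0.22,-1.5,0,0,0],[0,0,-1.5,0,0,0],[0,0,-1.3,0,0,0],[0,0,0,0,0,0],[0,0,0,0,0,0]]]'

```text
time: 21.17
tool_pos: [0.472, -0.1558, 0.0948]
tool_rot: [-0.481, 0.519, -0.481, -0.517]
contact_force: [-0.2, 0.2, -2.9]
gripper_width: 0.46
```

```bash
cat > lk2.py <<'E'
import sys
from path import *
delta(tgt_tray((-48.5,1.7,29),'x'))
s,p,r=cur()
def mod():
    o=np.array([p[0],p[1],p[2]])+T@np.array([0,-1.7,0])/1000; zb=p[2]-.0244
    o[2]=zb;t=lambda B:B@T.T+o
    return [(t(box(-38,38,-60,60,0)),(0,0,255)),(t(box(-38,38,-60,60,22)),(0,128,255)),(t(box(-20,20,-48,48,56)),(255,255,255))]
for c in("top","side"):
    im=manip.grab_frame(c)
    ov(c,im,trayitems([*TR[:2],TY],22.5)+mod(),proj(c,TR+[0,0,.03]),sys.argv[1]+"_"+c,half=(60,45),k=6)
    for q in("module_mid","supply_mid","tray_floor"):
        print(c,q,[(T.T@(w(c,d["centre"])-TR)*1000).round(1) for d in manip.landmark_of(q,c)[:2]])
E
python3 lk2.py p13
```

```text
P [ 0.471  -0.1559  0.033 ] cur [ 0.472  -0.1558  0.0948] dcm [-0.1  -0.01 -6.18] rv [array([-4.000e-03,  2.000e-03,  3.141e+00]), array([ 0.001,  0.003, -0.   ])] j [-0.47 -0.13  2.03  0.    1.24  2.6 ] F [-0.2  0.2 -2.9] w 0.46 t 21.17
top module_mid [array([-40.5,   4.7,  95.6])]
top supply_mid [array([23.9,  1.6,  9.7]), array([226.5, -86.1,  -1.9])]
top tray_floor []
side module_mid [array([-46.5,  -2.5,  93.9])]
side supply_mid [array([22.7, -2.9, 12.3]), array([  13.7, -332.5,   -6.7])]
side tray_floor [array([-3.3,  0.7,  4.3]), array([  14.6, -332.1,   -3.9])]
```

View pics/p13_side.png

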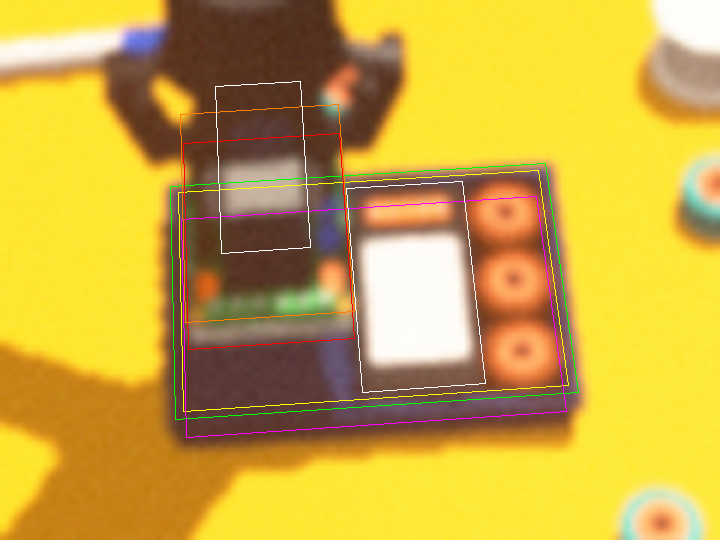

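View pics/p13_top.png

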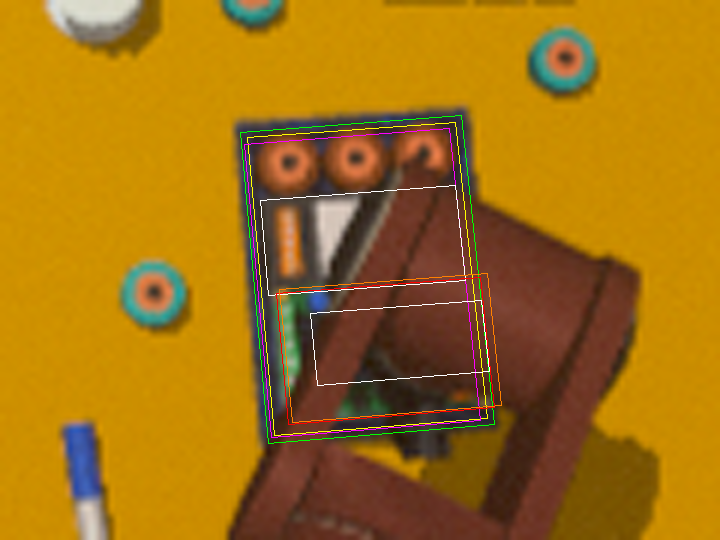

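The side view shows the module base edge at (190–352, ~335), 0–1 mm from the prediction. Predicted clearance is about 4 mm to both the block and the near wall. Lowering.

Call:
send_rows --motion '[[[-0.03,0,-1,0,0,0],[0,0,-1.2,0,0,0],[0,0,-1.2,0,0,0],[0,0,-0.8,0,0,0],[0,0,-0.5,0.001,0.003,0],[0,0,0,0,0,0],[0,0,0,0,0,0]]]'

```text
time: 22.15
tool_pos: [0.4715, -0.1565, 0.0475]
tool_rot: [0.481, -0.518, 0.481, 0.518]
contact_force: [-0.4, -0.3, -4.8]
gripper_width: 0.461
```

```bash
python3 lk2.py p14
```

```text
P [ 0.471  -0.1559  0.033 ] cur [ 0.4715 -0.1565  0.0475] dcm [-0.05  0.05 -1.45] rv [array([-1.00e-03, -0.00e+00, -3.14e+00]), array([ 0.   , -0.001,  0.001])] j [-0.47 -0.06  2.05 -0.    1.15  2.6 ] F [-0.4 -0.3 -4.8] w 0.461 t 22.15
top module_mid [array([-42.8,   5.3,  46.7])]
top supply_mid [array([22.1,  0.4, 10.6]), array([104.9, 400.3, 142.6])]
top tray_floor [array([224.8, -87. ,  -3. ])]
side module_mid [array([-47.3,   0.3,  46.4])]
side supply_mid [array([-137. ,  174.9,   -2.4]), array([25.3, -3.9, 11.5])]
side tray_floor [array([-4.8,  4.2,  3.1])]
```

View pics/p14_side.png

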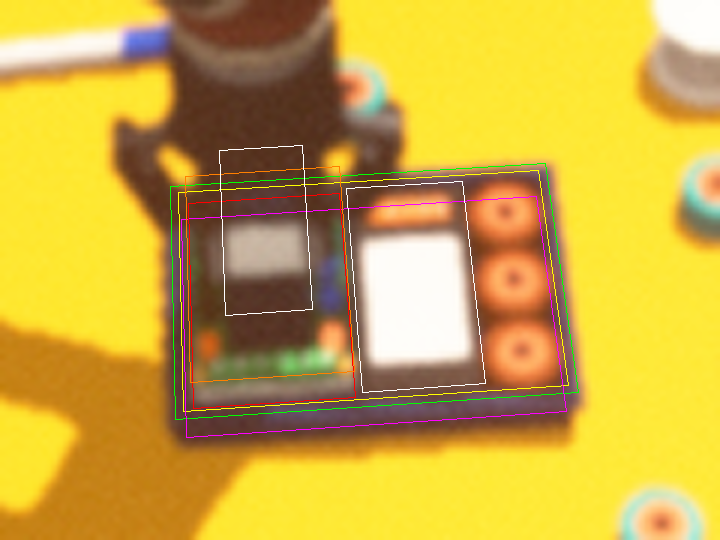

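View pics/p14_top.png

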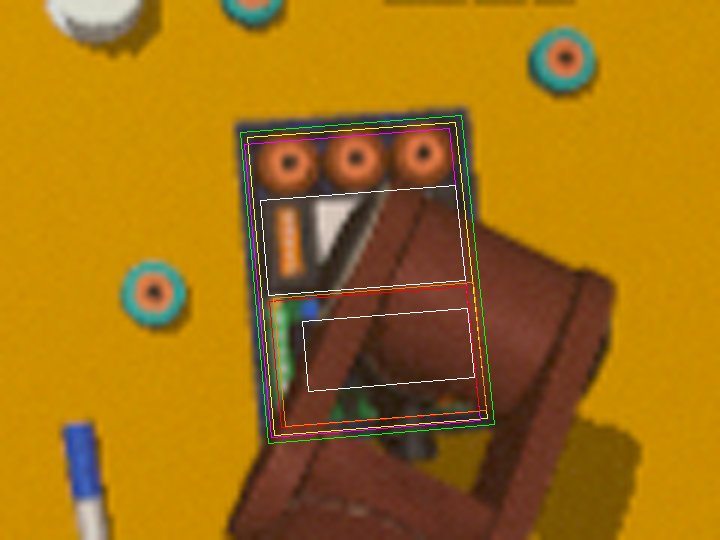

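Call:
send_rows --motion '[[[-0.03,0.04,-0.4,0,0,0],[0,0,-0.4,0,0,0],[0,0,-0.3,0,0,0],[0,0,-0.2,0,0,0],[0,0,0,0,0,0]]]'

```text
time: 22.97
tool_pos: [0.4709, -0.1559, 0.0342]
tool_rot: [0.481, -0.518, 0.481, 0.518]
contact_force: [0.3, -0.1, -3.7]
gripper_width: 0.458
```

Call:
send_rows --motion '[[[0,0,-0.15,0,0,0],[0,0,-0.15,0,0,0],[0,0,0,0,0,0]]]'

```text
time: 23.22
tool_pos: [0.4714, -0.1561, 0.0318]
tool_rot: [-0.481, 0.518, -0.481, -0.518]
contact_force: [-0.0, 0.1, -3.8]
gripper_width: 0.459
```

Call:
send_rows --motion '[[[0,0,-0.1,0,0,0],[0,0,-0.1,0,0,0],[0,0,0,0,0,0]]]'

```text
time: 23.47
tool_pos: [0.4714, -0.1562, 0.03]
tool_rot: [-0.481, 0.518, -0.481, -0.518]
contact_force: [-0.3, -0.4, -3.9]
gripper_width: 0.459
```

Call:
send_rows --motion '[[[0,0,-0.1,0,0,0],[0,0,-0.1,0,0,0],[0,0,0,0,0,0]]]'

```text
time: 23.72
tool_pos: [0.4717, -0.1563, 0.0285]
tool_rot: [-0.481, 0.518, -0.481, -0.518]
contact_force: [-0.8, -0.5, -1.5]
gripper_width: 0.457
```

Call:
send_rows --motion '[[[0,0,-0.1,0,0,0],[0,0,0,0,0,0]]]'

```text
time: 23.88
tool_pos: [0.4718, -0.1564, 0.0284]
tool_rot: [-0.481, 0.518, -0.481, -0.518]
contact_force: [-5.6, 1.2, 6.6]
gripper_width: 0.459
```

It touched the floor at z 28.4 mm, exactly as expected. Releasing with a partial opening, then a straight lift.

Call:
send_rows --motion '[[[0,0,0.05,0,0,0],[0,0,0,0,0,0],[0,0,0,0,0,0],[0,0,0,0,0,0],[0,0,0,0,0,0]]]' --fingers 0.38

```text
time: 24.3
tool_pos: [0.4717, -0.1563, 0.0277]
tool_rot: [-0.481, 0.518, -0.481, -0.518]
contact_force: [-0.3, 0.3, 0.1]
gripper_width: 0.617
```

Call:
send_rows --motion '[[[0,0,0.3,0,0,0],[0,0,0.5,0,0,0],[0,0,0.8,0,0,0],[0,0,1,0,0,0],[0,0,1.5,0,0,0],[0,0,2,0,0,0],[0,0,3,0,0,0],[0,0,3,0,0,0],[0,0,3,0,0,0],[0,0,3,0,0,0]]]'

```text
time: 25.13
tool_pos: [0.4715, -0.1561, 0.2114]
tool_rot: [-0.481, 0.519, -0.481, -0.517]
contact_force: [0.0, -0.2, -0.1]
gripper_width: 0.618
```

Call:
send_rows --motion '[[[-2,-3,2,0,0,0],[-2,-3,1,0,0,0],[-2,-3,0,0,0,0],[-2,-3,0,0,0,0],[-1,-3,0,0,0,0],[0,-3,0,0,0,0],[0,0,0,0,0,0]]]'

```text
time: 25.72
tool_pos: [0.3805, -0.3402, 0.24]
tool_rot: [-0.482, 0.518, -0.483, -0.516]
contact_force: [-0.1, -0.4, -1.2]
gripper_width: 0.62
```

```bash
cat > fin.py <<'E'
from path import *
delta(tgt_tray((-48.5,1.7,29),'x'))
o=TR+T@np.array([-47.5,0,0])/1000;t=lambda B:B@T.T+o
md=[(t(box(-38,38,-60,60,22)),(0,128,255)),(t(box(-20,20,-48,48,56)),(0,255,0))]
for c in("top","side"):
    im=manip.grab_frame(c)
    ov(c,im,trayitems([*TR[:2],TY],22.5)+md,proj(c,TR+[0,0,.03]),"fin_"+c,half=(60,45),k=6)
    save(c,"full_"+c)
    for q in("module_mid","supply_mid","choke0_mid","choke1_mid","choke2_mid","clamp_pivot"):
        print(c,q,[(T.T@(w(c,d["centre"])-TR)*1000).round(1) for d in manip.landmark_of(q,c)[:2]])
E
python3 fin.py
```

```text
P [ 0.471  -0.1559  0.033 ] cur [ 0.3805 -0.3402  0.24  ] dcm [  9.05  18.43 -20.7 ] rv [array([ 2.000e-03, -6.000e-03, -3.135e+00]), array([0.004, 0.001, 0.006])] j [-0.87 -0.23  1.87 -0.    1.51  2.2 ] F [-0.1 -0.4 -1.2] w 0.62 t 25.72
top module_mid [array([-41.2,   4.1,  27.3])]
top supply_mid [array([21.9,  1.5,  8.9])]
top choke0_mid [array([20.4,  1.8,  9.9]), array([ 75.6, -42.2,  15.3])]
top choke1_mid [array([73.2, -0.7,  6.5])]
top choke2_mid [array([ 129.4, -137.1,    5. ]), array([181. ,  53. ,   6.6])]
top clamp_pivot [array([108.2, 403.4, 138.7]), array([262.3, 341.5,  -2.6])]
side module_mid [array([-46.3,   1. ,  28. ]), array([ 71.2, -41.4,  13.6])]
side supply_mid [array([24.3, -4.4, 11.5])]
side choke0_mid [array([ 72.7, -42.2,   9.9])]
side choke1_mid [array([74. , -4.3, 14.4]), array([195.1, 364.4, 115.4])]
side choke2_mid [array([ 122.5, -140.4,   11.6]), array([72. , 42.2,  9.2])]
side clamp_pivot [array([102.6, 399. , 143.2])]
```

View pics/fin_side.png

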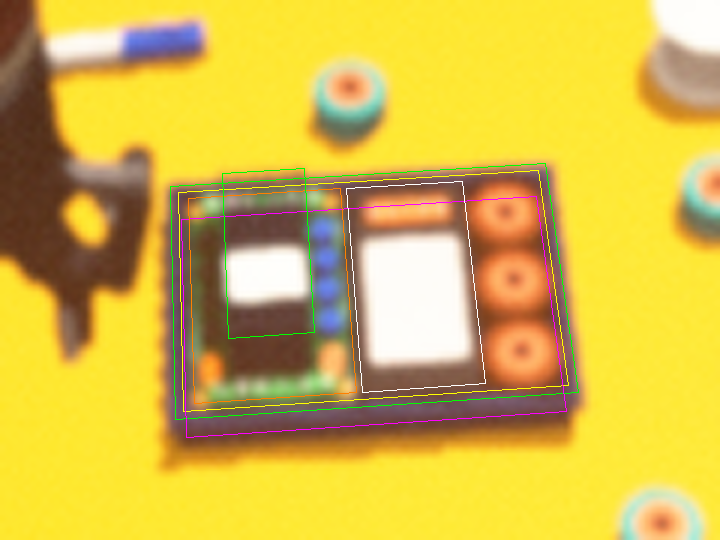

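View pics/fin_top.png

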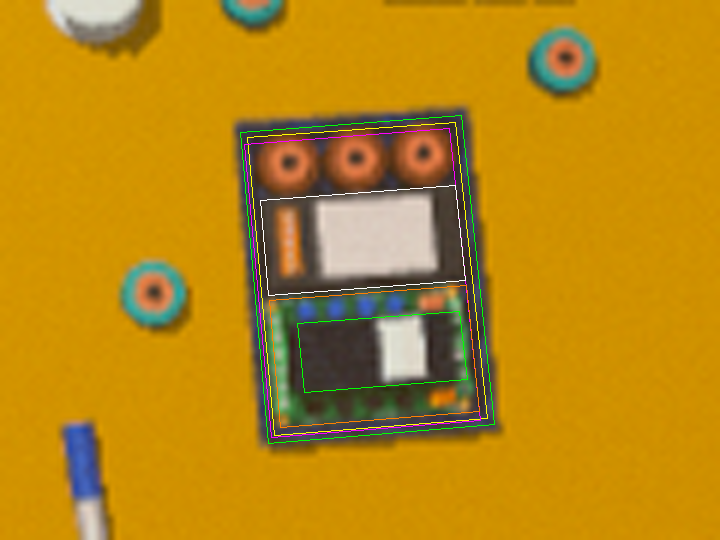

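View pics/full_side.png

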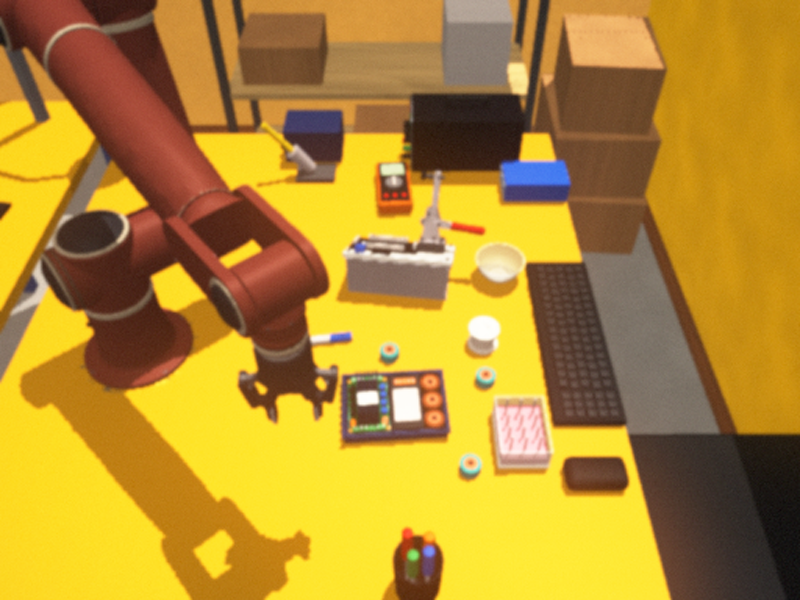

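The module lies flat in the free space, with the outline fitting in both views. The block and chokes are flat, the clamp is open, and the gripper is clear.

```bash
python3 -c "
from plant import manip
print(manip.job_done())"
```

```text
the job is handed in; nothing more can be done
None
```

The module is packed at the near end of the tray, heat sink up and released, and I handed the job in at about 26 s of the 72 s allowed.

- **Tray:** I slid the power-supply block and the three chokes up until they hit the far wall. The force jumped to about 24 N, with the tool within 1 mm of the predicted end position.
- **Clamp:** I threw the handle over to its stop (about 12 N), and the clamp arm stood upright.
- **Module:** I drew it out square to the bed, turned it and lowered it in. It met the tray floor at a tool height of 28.4 mm, as predicted.

**Last checks:**
- **Module position:** the commanded position is about x −47.5, y 0 mm in the tray. The side view reads (−46.3, 1.0, 28.0) mm and the top view (−41.2, 4.1, 27.3) mm. They disagree by about 5 mm in x. The outline drawn at x −47.5 fits both pictures, so I trust the side reading; both lie within tolerance.
- **Block and chokes:** the block reads x 22 to 24 mm and z 9 to 11.5 mm. All three chokes sit beyond it at x about 72 to 76 mm. They look flat in the pictures, but a few choke readings were off: one height read 15.3 mm, just over the 14.5 mm limit, and the network mixed up some of the chokes and look-alikes.
- **Clamp and bench:** the clamp still looks fully open and nothing lying about the bench looks moved. I judged both from the final pictures and did not re-measure them.

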